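# Swap the bottom board of a stacked controller

### The job

The bottom board of the controller stack is to be replaced (the nuts are already off). Lift the finned cover and then the upper board off the posts and set both, side by side, on the dark mat, take the old bottom board out into the grey tray, and rebuild the stack: new board fully down on the posts, then the same upper board, then the cover, each let down gently over all four posts. Keep everything level, leave the little tin and jar at the far edge where they stand, and let go of everything at the end.

Things in the scene. Friction and masses are not known exactly. Their poses are not given: they have to be found in the camera images.
- stack_base: fixed dark steel base of the stack, 126x46x10 mm, four brass posts (5 mm, pointed, tips at z 64). Origin: underside, centre of the post pattern; z up; -x (to the robot within 0.3 rad): end with the black terminal strip (x -60, top at z 24). Posts at x,y (-22,+-13), (22,+-8) mm: wider apart at -x, so boards fit one way round. Seated, the origins of bottom, upper board, cover are at z 10, 26, 42
- old_board: bottom board, to be taken out: green drilled board (4 mm) on two aluminium side rails (12 mm), 92 long (x -50 to 42), 50 wide (y), 16 high, parts 9 more, 0.15 kg; four 9 mm holes in the posts' pattern. Origin: underside of the rails, centre of the hole pattern; z up; -x: end with wide black connector. Grip across y on the rails near x 0. Starts on the posts, its ends show under the upper board
- upper_board: second board of the stack, same build but shorter: green, 72 mm long (x -38 to 34), 50 wide (y), 16 high (rails 12, board 4), parts on top 10 mm more, four 9 mm holes in the posts' pattern, light pin header at its -x end, 0.12 kg. Origin: underside of the rails, centre of the hole pattern; z up. Grip across y near x 0. Starts on the posts, resting on the old board
- cover: top of the stack: bare aluminium plate (4 mm) on two side rails (12 mm) with seven cooling fins, 60 mm long (x -30 to 30), 50 wide (y), 16 high, 26 over the fins, four 9 mm holes in the posts' pattern, about 0.2 kg. Origin: underside of the rails, centre of the hole pattern; z up. Grip across y on the rails near x 0. Starts on the posts, resting on the upper board
- new_board: the replacement, lying alone on the cabinet top: same kind, size, origin and axes as old_board (green, 92x50 mm, 16 high, x -50 to 42, wide black connector at -x, origin under the rails at the centre of the hole pattern), about 0.15 kg. Its -x end points to the robot within 0.4 rad
- mat: fixed dark blue-grey antistatic mat, 96 x 180 mm (x, y), 2 mm thick: the side area for the upper board and the cover. Origin: underside, centre; they lie side by side along its y, for example at y = -45 and +45 mm.
- tray: fixed shallow grey plastic tray for the old board, 122 x 140 mm outside (x, y), walls 3 mm thick and 12 mm high, floor 3 mm. Origin: underside, centre.
- rosin_tin: bystander: small red-brown tin, 30 mm across, 25 mm high, at the far edge. Origin: underside, centre.
- flux_jar: bystander: small blue jar with a yellow-green cap, 31 mm across, 49 mm high, at the far edge. Origin: underside, centre.
Things that resemble listed ones, but are neither listed nor needed, are in the scene too. Leave any brown look-alike of the cover alone.

How it is judged:
By the outcome, as a careful person would: the job done as asked, in the order asked, and still so for the second after the job is handed in, with the robot touching nothing.
It also fails if it takes over 134 s, if anything falls off the work surface, if the arm or the gripper's body presses on something with over 40 N, if the wrist force passes 120 N, or if a joint passes its speed limit or range.

### The arm

A 7-joint arm with a two-finger parallel gripper is mounted at the origin on a cart in front of the work surface, level with it; the furniture and walls round the work are solid. World frame = base frame: x ahead of the robot, y to its left, z up, the work surface at z = 0. Lengths are in m, angles in rad, forces in N, time in s.
With the tool pointing down it reaches from about 0.35 to 0.9 m from the base axis. Payload 8.1 kg.
Tool frame: the origin (TCP) lies where the fingers leave the gripper's body, on its centre line; the fingertips stand 66 mm ahead of it and the grasp point (between the pads) lies 47 mm ahead of it; z points along the fingers, y is the line along which they close (so a half turn about z gives the same grasp; the last joint's range is limited). The gripper opens to 92 mm and grips with 3 to 60 N. Pads are 19 mm wide; open, the fingers measure 130 mm over their backs; the gripper's body (75 mm by 190 mm) begins 47 mm behind the grasp point.
Start: joints at [-1.421, 0.434, 0.025, 1.573, -0.012, 1.134, -0.075], TCP at [0.156, 0.605, 0.292] pointing down, gripper open.
Joint ranges: [-2.62, 2.62], [-0.44, 2.09], [-1.27, 1.32], [0.08, 2.57], [-1.32, 4.46], [0.12, 2], [-2.74, 2.74]. Speed limits (rad/s): [2.22, 2.22, 3.01, 3.01, 3.14, 3.14, 3.14].

### API

Orientations are given as a rotation vector (axis times angle).
In Python, from cell import arm gives the robot as it stands.
- The arm moves only by the tool send_rows, never from a script. Its argument "motion" is text: rows parted by semicolons, each of 7 numbers parted by spaces: the closure, from 0 (fully open) to 1 (shut), then the shift along the world's x, y, z in m, then the turn, a rotation vector about the world's x, y, z in degrees. A call has 1 to 5 rows; each row shifts and turns the commanded pose from where the row before left it; what a row does not reach is not made up. A row lasts 1/8 s, in which the tool goes at most 62.5 mm and 10.7 degrees, less where a joint would pass 70% of its speed; a pose out of reach is approached as far as the arm can. A call is refused whole if a number of a shift passes 0.0625 or a number of a turn 10.7, either way. A call with a gripper value outside its range is refused whole. The fingers move at their own pace and stop on an object; "force" is the grip in N (left out, the last holds). Time passes only in rows, so rows that do not move let the fingers close. It gives the time, the measured TCP pose, the force, the opening and the grip force at its end, in the units of the state.
- arm.observe(): the state, without advancing time (a new reading comes with each control period).
- arm.get_image(name): name is "scene" or "side" or "wrist"; returns (picture, depth): 480x640x3 uint8, blue, green, red; 480x640 float32, m along the optical axis (not along the pixel's ray), 0 where there is no reading.
- arm.camera_model(name): a dict with "fx", "fy", "cx", "cy" (pixels), "view" (4x4, takes a point from world to camera coordinates). Camera axes: x right, y down, z forward; pixel columns grow to the right and rows downward; lengths in m; the calibration is good to about 2 mm. A picture is of the moment at which its call begins: read the wrist's pose just before it. camera_model takes no time and is no camera call; for the wrist camera it gives the pose at the moment of the call.
- arm.sign_off(): hands the job in; it is judged then, once.
The state is a dict: "clock": time; "joints": joint angles; "dq": joint speeds; "joint_efforts": joint torques, N m; "position": TCP position; "ee_rot": TCP orientation; "force": force on the tool from outside, world axes, zero at the start; "ft_torque": the same for the moment, N m; "width": opening from 0.0 (shut) to 1.0 (fully open); "gripper_force": force on a finger pad.
Only numpy, scipy, OpenCV 4.12 (cv2) and the standard library are available. Lean on these libraries where they do the work, as an engineer would, in place of code of your own. Each camera call takes 0.05 s, during which the arm holds its last target. There are 200 camera calls.

## Working session

There is one attempt and no reset: what is moved stays moved. The work goes in short steps, Python scripts to look and compute and a tool call to move; the robot and the scene stay as the last step left them, time stands still between calls to the robot, and variables do not carry over. Pictures are saved under pics/ and viewed, at most 14 in all, crops included, and the job is handed in when it is done.

Besides the shell and the picture viewer there is one more tool, called after "Request:" by a JSON object that holds its "fn" and its "kwargs", one argument or row to a line. send_rows: Moves the arm, as the interface text tells. Its arguments: {"type":"object","properties":{"motion":{"type":"string"},"force":{"type":"number"}},"required":["motion"]}

```bash
ls; mkdir -p pics
python3 - <<'E'
from cell import arm
import cv2,numpy as np
s=arm.observe();print({k:np.round(v,3).tolist() for k,v in s.items()})
for n in ("scene","side"):
    im,d=arm.get_image(n);cv2.imwrite(f"pics/{n}0.png",im);np.savez(f"{n}0.npz",im=im,d=d)
    m=arm.camera_model(n);V=np.array(m['view']);print(n,m['fx'],m['cx'],m['cy'],np.round(np.linalg.inv(V),3).tolist(),(d>0).mean())
E
```

```text
pics
{'clock': 0.0, 'joints': [-1.421, 0.435, 0.025, 1.574, -0.012, 1.134, -0.075], 'dq': [0.001, 0.001, 0.001, 0.001, 0.001, 0.002, -0.001], 'joint_efforts': [0.001, -66.786, 0.985, -31.446, -0.061, 0.043, 0.0], 'position': [0.156, 0.605, 0.291], 'ee_rot': [-0.396, -3.116, 0.003], 'force': [-0.498, 0.147, -0.008], 'ft_torque': [-0.03, 0.004, 0.041], 'gripper_force': 0.0, 'width': 1.0}
scene 589.9903293762696 319.2978806724948 245.35639740700807 [[-0.894, -0.32, 0.314, 0.297], [-0.448, 0.634, -0.63, 0.49], [0.002, -0.704, -0.71, 0.722], [0.0, 0.0, 0.0, 1.0]] 0.996025390625
side 515.3808470488749 323.0996361482503 229.68407981117687 [[-0.876, -0.334, 0.347, 0.324], [-0.481, 0.59, -0.648, 0.466], [0.012, -0.735, -0.678, 0.613], [0.0, 0.0, 0.0, 1.0]] 0.9960319010416666
```

View pics/scene0.png

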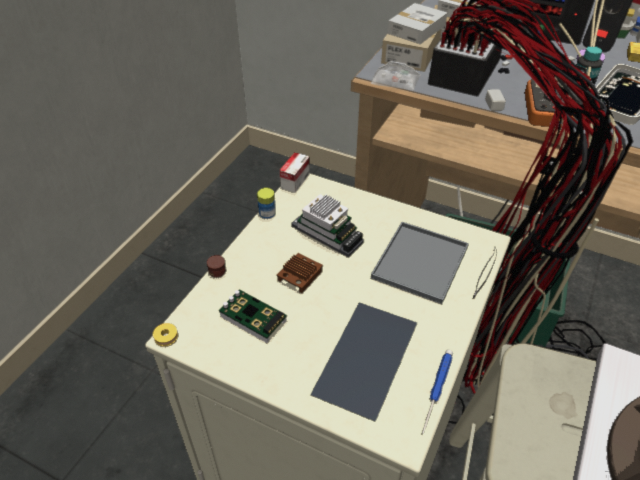

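View pics/side0.png

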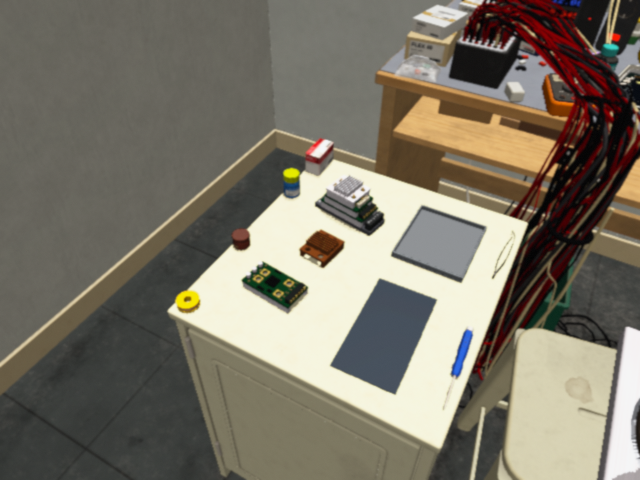

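Scene: stack at about (328,222), brown decoy (300,272), new board (253,314), mat (365,360), tray (420,260), tin (216,266), jar (266,203). I'll measure from depth clusters.

```bash
cat > h.py <<'E'
from cell import arm
import cv2,numpy as np
def cloud(name,save=None):
    m=arm.camera_model(name);im,d=arm.get_image(name)
    if save: cv2.imwrite(save,im)
    return im,d,pts(m,d),m
def pts(m,d):
    v,u=np.mgrid[:480,:640]
    c=np.stack([(u-m['cx'])/m['fx']*d,(v-m['cy'])/m['fy']*d,d,np.ones_like(d)],-1)
    P=(c@np.linalg.inv(np.array(m['view'])).T)[...,:3]; P[d==0]=np.nan
    return P
def ray(m,u,v,z):
    T=np.linalg.inv(np.array(m['view']));r=T[:3,:3]@[(u-m['cx'])/m['fx'],(v-m['cy'])/m['fy'],1]
    return T[:3,3]+r*(z-T[2,3])/r[2]
def blobs(mask,mina=30):
    n,l,s,c=cv2.connectedComponentsWithStats(mask.astype(np.uint8))
    return [(l==i) for i in range(1,n) if s[i,4]>=mina]
def rect(P):
    (c,wh,a)=cv2.minAreaRect(P[:,:2].astype(np.float32)*1000)
    return np.round(c,1),np.round(wh,1),round(a,1)
E
python3 - <<'E'
from h import *
for n in("scene","side"):
    z=np.load(n+"0.npz");im=z['im'].astype(int);P=pts(arm.camera_model(n),z['d'])
    Z=P[...,2];on=(P[...,0]>.2)&(P[...,0]<1.2)&(abs(P[...,1])<.6)
    print(n,"table z",np.nanmedian(Z[on&(im.min(-1)>200)&(abs(Z)<.02)]))
    for b in blobs(on&(Z>.008)&(Z<.12),60):
        v,u=np.where(b);Q=P[b];print("obj",int(u.mean()),int(v.mean()),rect(Q),"zmax %.3f"%Q[:,2].max(),im[b].mean(0).astype(int))
    for b in blobs(on&(Z<.02)&(im.max(-1)<170)&(abs(Z)<.02),1500):
        v,u=np.where(b);Q=P[b];print("flat",int(u.mean()),int(v.mean()),rect(Q),im[b].mean(0).astype(int))
    for lo,hi in((.0615,.072),(.052,.06)):
      m=on&(Z>lo)&(Z<hi)
      for b in blobs(m,40):
        v,u=np.where(b);print("lvl",lo,int(u.mean()),int(v.mean()),rect(P[b]),im[b].mean(0).astype(int))
    s=im[195:260,285:370] ;print(P[222,328])
E
```

```text
scene table z 0.0008695674840243361
obj 371 113 (array([ 666.4, -513.1]), array([ 68.8, 151.7]), 19.1) zmax 0.120 [50 68 83]
obj 522 136 (array([ 372.5, -521.2]), array([ 78.6, 143.1]), 0.9) zmax 0.120 [42 56 73]
obj 561 195 (array([ 274.2, -399.5]), array([ 82.7, 144.5]), 73.1) zmax 0.120 [18 21 37]
obj 294 170 (array([ 735.2, -282. ]), array([34.4, 66.3]), 1.9) zmax 0.049 [110 114 144]
obj 266 201 (array([ 735.7, -177.4]), array([29.8, 33. ]), 59.0) zmax 0.054 [ 79 119 111]
obj 329 223 (array([ 615., -178.]), array([ 54.9, 126.8]), 77.5) zmax 0.072 [ 97 102 102]
obj 420 261 (array([ 446.9, -187.7]), array([122.2, 143.3]), 0.1) zmax 0.016 [ 98 100  98]
obj 299 270 (array([611.5, -70.8]), array([62.5, 51.9]), 82.2) zmax 0.030 [36 55 85]
obj 216 264 (array([738.3, -18.8]), array([29.4, 30.9]), 50.0) zmax 0.029 [51 59 87]
obj 252 314 (array([635.1,  38.3]), array([52.8, 94.6]), 82.9) zmax 0.029 [50 68 56]
obj 164 332 (array([733.1, 125.8]), array([33.9, 34.1]), 63.6) zmax 0.016 [ 89 189 210]
obj 440 376 (array([344.4,  20.3]), array([ 14. , 109.4]), 3.4) zmax 0.017 [153 100  77]
flat 4
[... 2425 characters left out ...]
.0615 560 169 (array([ 308.3, -410.8]), array([20.5, 13.7]), 63.2) [17 25 39]
lvl 0.0615 562 180 (array([ 297. , -380.3]), array([12. , 29.1]), 0.3) [ 8 11 15]
lvl 0.0615 348 184 (array([ 625.2, -181.3]), array([47.8, 39.2]), 78.6) [162 163 167]
lvl 0.0615 580 185 (array([ 269.2, -376.3]), array([17.1, 10.8]), 40.4) [14 14 20]
lvl 0.0615 602 197 (array([ 230.8, -362.8]), array([17.8, 28.5]), 88.7) [21 26 43]
lvl 0.052 394 104 (array([ 661.3, -515.1]), array([103.2,  27.2]), 74.4) [42 70 92]
lvl 0.052 348 191 (array([ 621.7, -179.2]), array([51.6, 62.4]), 80.7) [193 196 201]
lvl 0.052 598 201 (array([ 234. , -363.2]), array([17.7, 30.2]), 79.3) [21 27 47]
[ 0.63893024 -0.14068126  0.00159976]
```

Request:
{"fn": "send_rows", "kwargs": {
  "motion": "0.25 0.036 -0.045 0 0 0 0;0.25 0.036 -0.045 0 0 0 0;0.25 0.036 -0.045 0 0 0 0;0.25 0.036 -0.045 0 0 0 0;0.25 0.036 -0.045 0 0 0 0",
  "force": 15
}}

```text
clock: 0.72
position: [0.3372, 0.3784, 0.2921]
ee_rot: [-0.396, -3.116, 0.0]
force: [1.1, 0.3, -0.4]
width: 0.748
gripper_force: 0.0
```

Request:
{"fn": "send_rows", "kwargs": {
  "motion": "0.25 0.036 -0.045 0 0 0 0;0.25 0.036 -0.045 0 0 0 0;0.25 0.036 -0.045 0 0 0 0;0.25 0.036 -0.045 0 0 0 0;0.25 0.036 -0.045 0 0 0 0"
}}

```text
clock: 1.35
position: [0.5171, 0.1536, 0.2921]
ee_rot: [-0.396, -3.116, -0.0]
force: [-0.1, 1.1, 0.4]
width: 0.748
gripper_force: 0.0
```

Request:
{"fn": "send_rows", "kwargs": {
  "motion": "0.25 0.042 -0.045 0 0 0 2;0.25 0.042 -0.045 0 0 0 3;0.25 0.036 -0.026 0 0 0 2.2;0.25 0 0 0 0 0 0;0.25 0 0 0 0 0 0"
}}

```text
clock: 1.98
position: [0.6358, 0.0397, 0.2916]
ee_rot: [-0.2, -3.134, -0.001]
force: [-0.1, -0.1, -0.1]
width: 0.75
gripper_force: 0.0
```

Run:
```python
from h import *
im,d,P,m=cloud("wrist","pics/w_new.png");np.savez("w_new.npz",im=im,d=d)
s=arm.observe();T=np.linalg.inv(np.array(m['view']));print(s['position'],s['ee_rot'],s['joints'],np.round(T,3),m['fx'])
Z=P[...,2];on=(P[...,0]>.2)
for b in blobs(on&(Z>.008)&(Z<.12),200):
    v,u=np.where(b);print(int(u.mean()),int(v.mean()),rect(P[b]))
```

```text
[0.63558907 0.04029983 0.29183641] [-1.97890200e-01 -3.13409004e+00 -9.12595704e-04] [-0.34029764  0.45992223  0.28885884  1.55814707 -0.14011816  1.14502812
  1.42297159] [[ 0.127  0.962  0.241  0.572]
 [ 0.992 -0.123 -0.031  0.047]
 [ 0.     0.243 -0.97   0.384]
 [ 0.     0.     0.     1.   ]] 399.59779219181866
83 73 (array([ 473.9, -175.1]), array([ 74.2, 114.2]), 0.4)
72 215 (array([ 610.1, -177.5]), array([ 52.4, 109. ]), 78.8)
316 210 (array([638.4,  37.1]), array([50.1, 92.5]), 83.0)
196 202 (array([614.9, -72.4]), array([60.9, 50. ]), 82.4)
```

View pics/w_new.png

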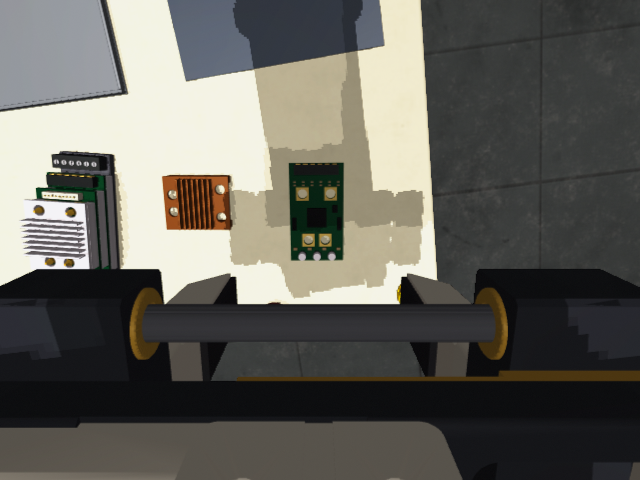

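Request:
{"fn": "send_rows", "kwargs": {
  "motion": "0.25 -0.004 -0.055 0 0 0 -2;0.25 -0.004 -0.055 0 0 0 -2;0.25 -0.004 -0.055 -0.02 0 0 0;0.25 -0.004 -0.055 -0.02 0 0 0;0.25 0 0 0 0 0 0"
}}

```text
clock: 2.65
position: [0.6177, -0.1853, 0.2511]
ee_rot: [-0.319, -3.122, 0.004]
force: [0.2, 0.5, -0.2]
width: 0.748
gripper_force: 0.0
```

Run:
```python
from h import *
im,d,P,m=cloud("wrist","pics/w_st.png");np.savez("w_st.npz",im=im,d=d)
s=arm.observe();print(s['position'],s['ee_rot'])
Z=P[...,2];on=(abs(P[...,0]-.62)<.1)&(abs(P[...,1]+.18)<.07)
for lo,hi in ((.008,.08),(.05,.061),(.061,.072),(.038,.045),(.022,.029),(.006,.0135)):
  for b in blobs(on&(Z>lo)&(Z<hi),100):
    v,u=np.where(b);print(lo,int(u.mean()),int(v.mean()),rect(P[b]),np.nanmedian(Z[b]),b.sum())
```

```text
[ 0.61905446 -0.1819612   0.25172897] [-3.13346776e-01 -3.12433550e+00  9.25630794e-05]
0.008 326 214 (array([ 618.5, -179.5]), array([ 50.2, 125.5]), 78.9) 0.057642031755322565 9334
0.05 327 231 (array([ 623.3, -180.5]), array([50.3, 60.4]), 78.7) 0.058345678321471195 3183
0.061 327 218 (array([ 609.4, -177.7]), array([45.8,  2. ]), 78.7) 0.06752990318120258 262
0.061 326 224 (array([ 614. , -178.7]), array([45.9,  2.1]), 78.7) 0.06758059715480325 273
0.061 328 231 (array([ 618.5, -179.4]), array([45.6,  2.1]), 78.5) 0.06740664646851963 276
0.061 326 237 (array([ 623.1, -180.4]), array([45.4,  2.1]), 79.5) 0.06729926708307249 274
0.061 327 244 (array([ 627.8, -181.5]), array([45.4,  2.3]), 78.5) 0.06744700972955911 312
0.061 327 250 (array([ 632.2, -182.4]), array([45.7,  2.1]), 77.9) 0.067093529563934 297
0.061 326 256 (array([ 637.1, -183.4]), array([45.6,  2.4]), 78.6) 0.06699601298984814 296
0.038 326 187 (array([ 590.8, -174. ]), array([49.8,  9.9]), 78.9) 0.04227906770393297 551
0.022 326 150 (array([ 564.3, -168.7]), array([41.6, 11.5]), 78.3) 0.02435696847683666 831
0.022 325 173 (array([ 580.8, -172. ]), array([49.8, 13.3]), 78.7) 0.026257222534185 439
0.006 324 154 (array([ 565.8, -169.2]), array([46. , 17.6]), 78.3) 0.010161365542872253 432
0.006 326 281 (array([ 674.9, -190.7]), array([45.3, 10.4]), 78.8) 0.010506255570944784 552
```

View pics/w_st.png

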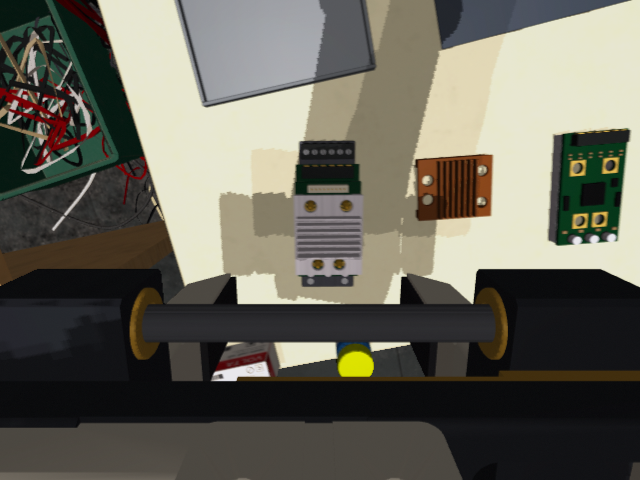

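Request:
{"fn": "send_rows", "kwargs": {
  "motion": "0.25 0.004 0 -0.05 0 0 0;0.25 0 0 -0.045 0 0 0;0.25 0 0 -0.03 0 0 0;0.25 0 0 -0.012 0 0 0;0.25 0 0 0 0 0 0",
  "force": 15
}}

```text
clock: 3.32
position: [0.6246, -0.1793, 0.1155]
ee_rot: [-0.306, -3.126, -0.001]
force: [-0.2, -0.4, -0.6]
width: 0.753
gripper_force: 0.0
```

Run:
```python
from h import *
im,d,P,m=cloud("wrist","pics/w_c.png")
s=arm.observe();print(s['position'],s['ee_rot'],s['force'])
Z=P[...,2];on=(abs(P[...,0]-.62)<.1)&(abs(P[...,1]+.18)<.07)
for lo,hi in ((.05,.061),(.061,.072),(.038,.045),(.022,.029)):
  for b in blobs(on&(Z>lo)&(Z<hi),100):
    v,u=np.where(b);print(lo,int(u.mean()),int(v.mean()),rect(P[b]),np.nanmedian(Z[b]),b.sum())
```

```text
[ 0.62510137 -0.17995041  0.11632587] [3.06878073e-01 3.12526698e+00 4.47045208e-04] [ 0.3312213  -0.1724363  -0.16901798]
0.05 336 214 (array([ 591.7, -165.6]), array([11.6,  5.4]), 79.0) 0.05051665987499526 137
0.05 315 247 (array([ 608.9, -177.7]), array([50.3, 31.9]), 78.5) 0.05828787298491134 5328
0.05 225 284 (array([ 611.2, -215.6]), array([18.4,  8.3]), 33.6) 0.05654438944656731 357
0.05 411 284 (array([ 625.9, -141.2]), array([ 8.3, 18.4]), 35.2) 0.056638853509311055 359
0.05 315 356 (array([ 647.3, -185.4]), array([50.2, 11.8]), 78.7) 0.05831377846148664 2303
0.061 314 285 (array([ 615.4, -179. ]), array([46.1, 15.4]), 78.8) 0.0664314995597334 4125
0.061 209 289 (array([ 608.3, -218.2]), array([19. ,  7.1]), 51.9) 0.06659051361924076 563
0.061 427 289 (array([ 624.2, -137.3]), array([ 6.8, 18.6]), 13.2) 0.06661002363188244 568
0.061 315 343 (array([ 636.8, -183.4]), array([45.8,  2.8]), 79.1) 0.06827623894137042 471
0.038 315 210 (array([ 590.9, -174.2]), array([50. , 10.8]), 78.7) 0.042293993699948934 1881
0.038 281 247 (array([ 603.5, -191.5]), array([9.2, 6.1]), 58.3) 0.04254628940109878 112
0.038 348 247 (array([ 609.1, -163.2]), array([6. , 9.2]), 6.7) 0.04244904119322715 113
0.022 315 144 (array([ 564.2, -168.9]), array([42.1, 11.5]), 78.8) 0.024285313216604987 2512
0.022 315 186 (array([ 580.7, -172.2]), array([50.2, 13.7]), 78.8) 0.026266355122929547 1281
```

View pics/w_c.png

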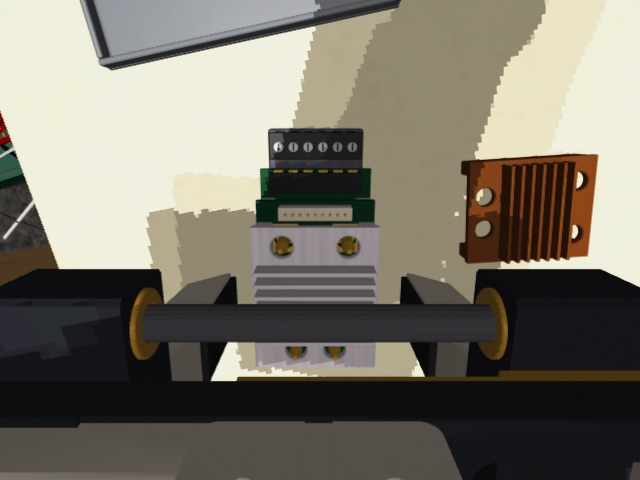

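Request:
{"fn": "send_rows", "kwargs": {
  "motion": "0.25 0 0 -0.005 0 0 0;0.5 0 0 0 0 0 0;0.6 0 0 0 0 0 0;0.6 0 0 0 0 0 0;0.6 0 0 0 0 0 0",
  "force": 15
}}

```text
clock: 4.0
position: [0.6245, -0.1809, 0.1106]
ee_rot: [0.309, 3.126, 0.0]
force: [-0.9, 0.8, 3.1]
width: 0.54
gripper_force: 15.0
```

```bash
cat > o.py <<'E'
from h import *
P=[];
s=arm.observe();r=np.array(s['ee_rot']);r=r*(-1 if r[1]>0 else 1)
yaw=np.degrees(2*np.arctan2(r[0],-r[1]))
print("t %.2f"%s['clock'],np.round(np.array(s['position'])*1000,1),"yaw %.2f tilt %.3f"%(yaw,r[2]),"F",np.round(s['force'],1),"T",np.round(s['ft_torque'],2),"w %.1fmm g %.1f"%(s['width']*92,s['gripper_force']),"q",np.round(s['joints'],2))
E
python3 o.py
```

```text
t 4.00 [ 624.5 -180.9  110.6] yaw -11.30 tilt -0.000 F [-0.9  0.8  3.1] T [ 0.02  0.18 -0.07] w 49.7mm g 15.0 q [ 0.02  0.67  0.28  1.7  -0.24  0.8   1.78]
```

Request:
{"fn": "send_rows", "kwargs": {
  "motion": "0.6 0 0 0.004 0 0 0;0.6 0 0 0.008 0 0 0;0.6 0 0 0.015 0 0 0;0.6 0 0 0.025 0 0 0;0.6 0 0 0.02 0 0 0",
  "force": 20
}}

```text
clock: 4.62
position: [0.6247, -0.181, 0.1842]
ee_rot: [0.309, 3.125, -0.0]
force: [0.1, -0.8, -1.6]
width: 0.542
gripper_force: 20.0
```

```bash
python3 o.py
python3 - <<'E'
from h import *
im,d,P,m=cloud("wrist")
Z=P[...,2];on=(abs(P[...,0]-.62)<.1)&(abs(P[...,1]+.18)<.07)
for lo,hi in ((.11,.133),(.038,.045),(.022,.029)):
  for b in blobs(on&(Z>lo)&(Z<hi),100):
    v,u=np.where(b);print(lo,int(u.mean()),int(v.mean()),rect(P[b]),np.nanmedian(Z[b]),b.sum())
E
```

```text
t 4.62 [ 624.7 -181.   184.2] yaw -11.29 tilt 0.000 F [ 0.1 -0.8 -1.6] T [-0.02 -0.03  0.03] w 49.8mm g 20.0 q [-0.    0.58  0.31  1.65 -0.21  0.94  1.76]
0.11 318 251 (array([ 605.7, -177. ]), array([81.2, 25.2]), 79.4) 0.13169877244633446 5617
0.11 318 362 (array([ 646.1, -185.5]), array([50.2, 14.8]), 78.7) 0.1318703573823632 2295
0.038 319 205 (array([ 599.1, -175.7]), array([50.2, 27. ]), 78.9) 0.042403998473177384 2909
0.038 286 248 (array([ 621.4, -200.3]), array([10.3, 12.8]), 81.3) 0.042815916866640186 283
0.038 351 248 (array([ 629.1, -162. ]), array([11.1, 13. ]), 81.0) 0.0429781220397496 305
0.022 318 142 (array([ 564.3, -168.9]), array([42. , 11.4]), 78.7) 0.02432998416053611 1357
0.022 318 174 (array([ 580.9, -172.1]), array([49.9, 13.1]), 78.6) 0.026321699840274104 575
```

Request:
{"fn": "send_rows", "kwargs": {
  "motion": "0.6 -0.022 0.03 0 0 0 2.3;0.6 -0.03 0.044 0 0 0 2.2;0.6 -0.03 0.044 0 0 0 2.2;0.6 -0.03 0.044 0 0 0 2.2;0.6 -0.03 0.044 0 0 0 2.2"
}}

```text
clock: 5.3
position: [0.4815, 0.0264, 0.1828]
ee_rot: [0.003, 3.14, 0.001]
force: [2.1, 0.9, -1.3]
width: 0.539
gripper_force: 20.0
```

Request:
{"fn": "send_rows", "kwargs": {
  "motion": "0.6 -0.03 0.044 0 0 0 2.2;0.6 0 0 -0.03 0 0 0;0.6 0 0 -0.04 0 0 0;0.6 0 0 -0.025 0 0 0;0.6 0 0 -0.006 0 0 0"
}}

```text
clock: 5.92
position: [0.4518, 0.069, 0.0804]
ee_rot: [0.055, -3.139, 0.001]
force: [-0.1, 0.1, -0.8]
width: 0.543
gripper_force: 20.0
```

```bash
python3 o.py
```

```text
t 5.92 [451.8  69.   80.4] yaw 2.01 tilt 0.001 F [-0.1  0.1 -0.8] T [-0.04  0.02  0.05] w 50.0mm g 20.0 q [-0.4   0.49  0.17  2.19 -0.18  0.47  1.51]
```

Request:
{"fn": "send_rows", "kwargs": {
  "motion": "0.6 0 0 -0.004 0 0 0;0.6 0 0 -0.003 0 0 0;0.6 0 0 0 0 0 0"
}}

```text
clock: 6.3
position: [0.4527, 0.0692, 0.0747]
ee_rot: [-0.055, 3.14, 0.001]
force: [-0.5, -0.3, -1.7]
width: 0.543
gripper_force: 20.0
```

```bash
python3 o.py
```

```text
t 6.30 [452.7  69.2  74.7] yaw 2.01 tilt -0.001 F [-0.5 -0.3 -1.7] T [ 0.04 -0.05 -0.01] w 49.9mm g 20.0 q [-0.39  0.5   0.17  2.2  -0.18  0.46  1.52]
```

Request:
{"fn": "send_rows", "kwargs": {
  "motion": "0.6 0 0 -0.002 0 0 0;0.6 0 0 -0.001 0 0 0;0.6 0 0 0 0 0 0"
}}

```text
clock: 6.68
position: [0.4523, 0.0692, 0.0712]
ee_rot: [0.055, -3.141, -0.0]
force: [-0.4, 0.3, -0.2]
width: 0.545
gripper_force: 20.0
```

Request:
{"fn": "send_rows", "kwargs": {
  "motion": "0.6 0 0 -0.001 0 0 0;0.6 0 0 0 0 0 0"
}}

```text
clock: 6.92
position: [0.4524, 0.0691, 0.0705]
ee_rot: [-0.055, 3.141, 0.0]
force: [-1.7, -0.2, 4.3]
width: 0.541
gripper_force: 20.0
```

```bash
python3 o.py
```

```text
t 6.92 [452.4  69.1  70.5] yaw 2.01 tilt -0.000 F [-1.7 -0.2  4.3] T [0.01 0.26 0.02] w 49.8mm g 20.0 q [-0.39  0.51  0.16  2.2  -0.18  0.45  1.52]
```

Request:
{"fn": "send_rows", "kwargs": {
  "motion": "0.25 0 0 0 0 0 0;0.25 0 0 0 0 0 0;0.25 0 0 0.01 0 0 0;0.25 0 0 0.04 0 0 0;0.25 0 0 0.06 0 0 0"
}}

```text
clock: 7.55
position: [0.4514, 0.0689, 0.181]
ee_rot: [0.055, -3.138, 0.002]
force: [1.9, 2.0, -1.1]
width: 0.749
gripper_force: 0.0
```

Request:
{"fn": "send_rows", "kwargs": {
  "motion": "0.25 0.03 -0.043 0 0 0 -2.3;0.25 0.03 -0.043 0 0 0 -2.2;0.25 0.03 -0.043 0 0 0 -2.2;0.25 0.03 -0.043 0 0 0 -2.2;0.25 0.03 -0.043 0 0 0 -2.2"
}}

```text
clock: 8.18
position: [0.6031, -0.1472, 0.181]
ee_rot: [0.25, 3.131, 0.0]
force: [0.9, 0.6, -0.4]
width: 0.752
gripper_force: 0.0
```

Request:
{"fn": "send_rows", "kwargs": {
  "motion": "0.25 0.022 -0.035 0 0 0 -2.2;0.25 0 0 0 0 0 0;0.25 0 0 0 0 0 0"
}}

```text
clock: 8.55
position: [0.6239, -0.1801, 0.1803]
ee_rot: [-0.308, -3.126, -0.001]
force: [0.1, 0.8, -0.1]
width: 0.752
gripper_force: 0.0
```

```bash
python3 o.py
python3 - <<'E'
from h import *
im,d,P,m=cloud("wrist","pics/w_up.png");np.savez("w_up.npz",im=im,d=d)
Z=P[...,2];on=(abs(P[...,0]-.62)<.1)&(abs(P[...,1]+.18)<.07)
for lo,hi in ((.055,.068),(.038,.045),(.046,.055),(.022,.029)):
  for b in blobs(on&(Z>lo)&(Z<hi),25):
    v,u=np.where(b);print(lo,int(u.mean()),int(v.mean()),rect(P[b]),np.nanmedian(Z[b]),b.sum())
E
```

```text
t 8.55 [ 623.9 -180.1  180.3] yaw -11.26 tilt -0.001 F [ 0.1  0.8 -0.1] T [0.02 0.01 0.04] w 69.2mm g 0.0 q [-0.02  0.59  0.33  1.65 -0.23  0.94  1.77]
0.055 294 216 (array([ 598.8, -188.8]), array([4.8, 4.3]), 60.3) 0.06044198478495616 74
0.055 341 216 (array([ 603.9, -163.7]), array([4.4, 4.8]), 75.1) 0.060465675816445574 75
0.055 303 292 (array([ 642.2, -192.4]), array([4.7, 3.6]), 77.0) 0.060230199789094024 81
0.055 331 291 (array([ 645.4, -176.7]), array([4.6, 3.7]), 79.2) 0.06037311876865878 78
0.038 317 244 (array([ 621.5, -180.2]), array([50.2, 72.8]), 78.8) 0.04245169175330232 8366
0.046 317 193 (array([ 590.2, -174.1]), array([29.9,  5.7]), 79.5) 0.04989171594575291 550
0.046 304 284 (array([ 641.5, -192.2]), array([4.4, 2. ]), 74.2) 0.05085140666103263 42
0.046 331 284 (array([ 644.8, -176.8]), array([4.9, 2.3]), 83.6) 0.04999638978571444 43
0.022 317 144 (array([ 564.5, -168.9]), array([42.1, 11.9]), 78.8) 0.024294408004066 1390
0.022 317 174 (array([ 580.5, -172.2]), array([50., 13.]), 78.6) 0.026289894986927076 673
0.022 306 302 (array([ 662.5, -195.7]), array([8. , 1.7]), 74.4) 0.026545575863625243 25
```

View pics/w_up.png

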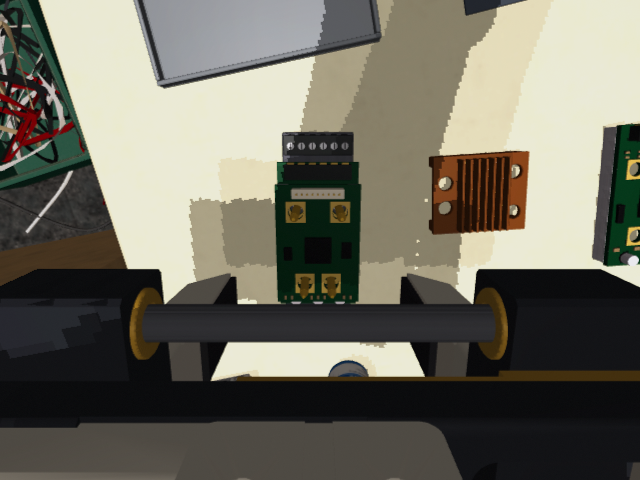

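Request:
{"fn": "send_rows", "kwargs": {
  "motion": "0.25 0 0 -0.03 0 0 0;0.25 0 0 -0.03 0 0 0;0.25 0 0 -0.018 0 0 0;0.25 0 0 -0.006 0 0 0;0.25 0 0 0 0 0 0"
}}

```text
clock: 9.22
position: [0.6245, -0.1807, 0.0966]
ee_rot: [0.308, 3.126, 0.0]
force: [0.9, 1.0, 0.4]
width: 0.749
gripper_force: 0.0
```

```bash
python3 o.py
```

```text
t 9.22 [ 624.5 -180.7   96.6] yaw -11.27 tilt -0.000 F [0.9 1.  0.4] T [-0.02  0.04  0.02] w 68.9mm g 0.0 q [ 0.01  0.69  0.3   1.71 -0.27  0.78  1.8 ]
```

Request:
{"fn": "send_rows", "kwargs": {
  "motion": "0.25 0 0 -0.002 0 0 0;0.5 0 0 0 0 0 0;0.6 0 0 0 0 0 0;0.6 0 0 0 0 0 0",
  "force": 15
}}

```text
clock: 9.72
position: [0.6245, -0.1809, 0.0946]
ee_rot: [0.309, 3.126, 0.0]
force: [-1.8, -0.2, 1.5]
width: 0.539
gripper_force: 15.0
```

```bash
python3 o.py
```

```text
t 9.72 [ 624.5 -180.9   94.6] yaw -11.29 tilt -0.000 F [-1.8 -0.2  1.5] T [ 0.06  0.07 -0.01] w 49.6mm g 15.0 q [ 0.01  0.69  0.3   1.71 -0.27  0.78  1.81]
```

Request:
{"fn": "send_rows", "kwargs": {
  "motion": "0.6 0 0 0.004 0 0 0;0.6 0 0 0.01 0 0 0;0.6 0 0 0.02 0 0 0;0.6 0 0 0.03 0 0 0;0.6 0 0 0.03 0 0 0"
}}

```text
clock: 10.35
position: [0.6245, -0.181, 0.1906]
ee_rot: [0.309, 3.125, -0.0]
force: [0.3, -0.3, -1.4]
width: 0.541
gripper_force: 15.0
```

```bash
python3 o.py
python3 - <<'E'
from h import *
im,d,P,m=cloud("wrist")
Z=P[...,2];on=(abs(P[...,0]-.62)<.1)&(abs(P[...,1]+.18)<.07)
for lo,hi in ((.128,.145),(.055,.068),(.022,.029)):
  for b in blobs(on&(Z>lo)&(Z<hi),25):
    v,u=np.where(b);print(lo,int(u.mean()),int(v.mean()),rect(P[b]),np.nanmedian(Z[b]),b.sum())
E
```

```text
t 10.35 [ 624.5 -181.   190.6] yaw -11.30 tilt 0.000 F [ 0.3 -0.3 -1.4] T [-0.02 -0.04 -0.03] w 49.8mm g 15.0 q [-0.02  0.58  0.34  1.64 -0.22  0.96  1.77]
0.128 318 261 (array([ 604.3, -177.2]), array([83.4, 38.3]), 78.7) 0.13842941603776512 11978
0.128 318 359 (array([ 646.5, -185.6]), array([50.2, 17.1]), 78.7) 0.1384701582647823 3867
0.022 318 142 (array([ 564.5, -168.8]), array([42. , 11.1]), 78.7) 0.024335652188051365 1262
0.022 319 187 (array([ 589.2, -173.8]), array([50. , 30.3]), 79.3) 0.026395852736639636 2351
0.022 287 248 (array([ 627.5, -202.2]), array([ 8.9, 14. ]), 77.2) 0.026745327988318246 188
0.022 349 248 (array([ 635.2, -162.6]), array([ 9.5, 13.8]), 79.9) 0.026551984834468745 207
```

Request:
{"fn": "send_rows", "kwargs": {
  "motion": "0.6 -0.034 0.032 0 0 0 2.7;0.6 -0.034 0.032 0 0 0 2.7;0.6 -0.034 0.032 0 0 0 2.7;0.6 -0.034 0.032 0 0 0 2.6;0.6 -0.033 0.032 0 0 0 2.6"
}}

```text
clock: 11.02
position: [0.4546, -0.02, 0.1894]
ee_rot: [-0.057, 3.139, 0.001]
force: [0.8, 0.8, -0.3]
width: 0.545
gripper_force: 15.0
```

Request:
{"fn": "send_rows", "kwargs": {
  "motion": "0.6 0 0 -0.03 0 0 0;0.6 0 0 -0.045 0 0 0;0.6 0 0 -0.03 0 0 0;0.6 0 0 -0.01 0 0 0;0.6 0 0 -0.001 0 0 0"
}}

```text
clock: 11.65
position: [0.4558, -0.021, 0.0728]
ee_rot: [-0.055, 3.141, 0.0]
force: [0.0, 0.9, -0.9]
width: 0.54
gripper_force: 15.0
```

Request:
{"fn": "send_rows", "kwargs": {
  "motion": "0.6 0 0 -0.001 0 0 0;0.6 0 0 0 0 0 0"
}}

```text
clock: 11.9
position: [0.456, -0.0208, 0.0721]
ee_rot: [-0.055, 3.139, 0.0]
force: [-0.0, 0.1, -1.2]
width: 0.542
gripper_force: 15.0
```

```bash
python3 o.py
```

```text
t 11.90 [456.  -20.8  72.1] yaw 2.01 tilt -0.000 F [-0.   0.1 -1.2] T [ 0.04 -0.02  0.03] w 49.9mm g 15.0 q [-0.22  0.5   0.19  2.2  -0.22  0.45  1.75]
```

Request:
{"fn": "send_rows", "kwargs": {
  "motion": "0.6 0 0 -0.001 0 0 0;0.6 0 0 -0.001 0 0 0;0.6 0 0 0 0 0 0"
}}

```text
clock: 12.28
position: [0.4558, -0.0208, 0.0702]
ee_rot: [-0.055, 3.14, 0.001]
force: [-2.8, 0.6, 14.7]
width: 0.547
gripper_force: 15.0
```

```bash
python3 o.py
```

```text
t 12.28 [455.8 -20.8  70.2] yaw 2.01 tilt -0.001 F [-2.8  0.6 14.7] T [0.04 0.7  0.06] w 50.3mm g 15.0 q [-0.22  0.51  0.19  2.21 -0.22  0.44  1.75]
```

Request:
{"fn": "send_rows", "kwargs": {
  "motion": "0.25 0 0 0.001 0 0 0;0.25 0 0 0 0 0 0;0.25 0 0 0.009 0 0 0;0.25 0 0 0.04 0 0 0;0.25 0 0 0.05 0 0 0"
}}

```text
clock: 12.9
position: [0.4547, -0.021, 0.1702]
ee_rot: [0.055, -3.139, 0.001]
force: [2.0, 0.8, -0.2]
width: 0.75
gripper_force: 0.0
```

Request:
{"fn": "send_rows", "kwargs": {
  "motion": "0.25 0.034 -0.032 0 0 0 -2.7;0.25 0.034 -0.032 0 0 0 -2.7;0.25 0.034 -0.032 0 0 0 -2.7;0.25 0.034 -0.032 0 0 0 -2.6;0.25 0.033 -0.032 0 0 0 -2.6"
}}

```text
clock: 13.52
position: [0.6253, -0.1818, 0.1697]
ee_rot: [0.311, 3.126, 0.0]
force: [-0.2, 0.2, 0.9]
width: 0.752
gripper_force: 0.0
```

Request:
{"fn": "send_rows", "kwargs": {
  "motion": "0.25 0 0 0 0 0 0;0.25 0 0 0 0 0 0"
}}

```text
clock: 13.78
position: [0.6238, -0.1805, 0.1691]
ee_rot: [-0.309, -3.125, -0.001]
force: [-0.8, -0.3, 0.7]
width: 0.752
gripper_force: 0.0
```

```bash
python3 o.py
python3 - <<'E'
from h import *
im,d,P,m=cloud("wrist","pics/w_old.png");np.savez("w_old.npz",im=im,d=d)
Z=P[...,2];on=(abs(P[...,0]-.62)<.1)&(abs(P[...,1]+.18)<.07)
for lo,hi in ((.055,.068),(.022,.029)):
  for b in blobs(on&(Z>lo)&(Z<hi),25):
    v,u=np.where(b);print(lo,int(u.mean()),int(v.mean()),rect(P[b]),np.nanmedian(Z[b]),b.sum())
E
```

```text
t 13.78 [ 623.8 -180.5  169.1] yaw -11.28 tilt -0.001 F [-0.8 -0.3  0.7] T [ 0.04  0.   -0.03] w 69.2mm g 0.0 q [-0.03  0.6   0.35  1.66 -0.25  0.92  1.79]
0.055 293 220 (array([ 598.7, -188.8]), array([4.8, 4.2]), 60.5) 0.060832497208716446 82
0.055 343 220 (array([ 603.8, -163.5]), array([4.7, 4.4]), 76.7) 0.06082973373475947 81
0.055 304 298 (array([ 642.3, -192.3]), array([4.8, 4.1]), 68.3) 0.059514043657227386 78
0.055 333 298 (array([ 645.2, -176.8]), array([4.5, 3.6]), 79.3) 0.059537672614506376 78
0.022 318 144 (array([ 564.3, -168.9]), array([41.9, 11.3]), 78.7) 0.024338570900125228 1511
0.022 318 235 (array([ 617.3, -179.4]), array([50.2, 88. ]), 78.8) 0.026407543877936673 8383
0.022 313 253 (array([ 626.2, -184. ]), array([8.7, 4.7]), 55.6) 0.028722686786370383 39
```

View pics/w_old.png

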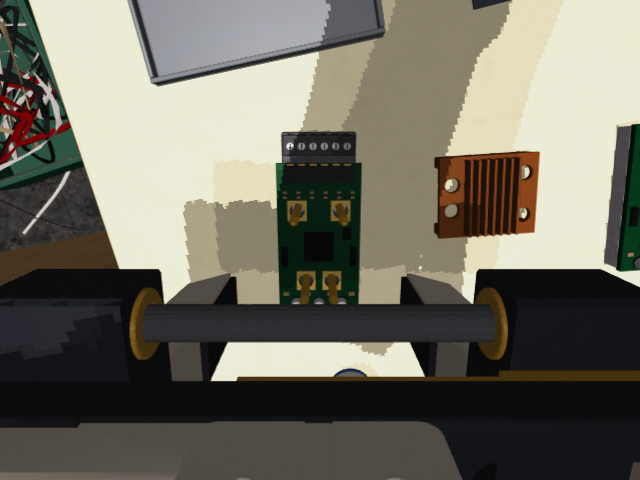

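Request:
{"fn": "send_rows", "kwargs": {
  "motion": "0.25 0 0 -0.03 0 0 0;0.25 0 0 -0.03 0 0 0;0.25 0 0 -0.02 0 0 0;0.25 0 0 -0.01 0 0 0;0.25 0 0 0 0 0 0"
}}

```text
clock: 14.45
position: [0.6242, -0.1806, 0.0791]
ee_rot: [-0.308, -3.126, -0.0]
force: [-0.7, 0.9, 0.8]
width: 0.751
gripper_force: 0.0
```

Request:
{"fn": "send_rows", "kwargs": {
  "motion": "0.25 0 0 0 0 0 0;0.5 0 0 0 0 0 0;0.6 0 0 0 0 0 0;0.6 0 0 0 0 0 0",
  "force": 15
}}

```text
clock: 14.95
position: [0.6246, -0.1809, 0.0797]
ee_rot: [0.309, 3.126, 0.0]
force: [-0.9, 0.3, 3.3]
width: 0.545
gripper_force: 15.0
```

```bash
python3 o.py
```

```text
t 14.95 [ 624.6 -180.9   79.7] yaw -11.29 tilt -0.000 F [-0.9  0.3  3.3] T [0.09 0.14 0.04] w 50.2mm g 15.0 q [ 0.    0.71  0.3   1.72 -0.29  0.75  1.82]
```

Request:
{"fn": "send_rows", "kwargs": {
  "motion": "0.6 0 0 0.004 0 0 0;0.6 0 0 0.01 0 0 0;0.6 0 0 0.02 0 0 0;0.6 0 0 0.03 0 0 0;0.6 0 0 0.026 0 0 0"
}}

```text
clock: 15.58
position: [0.6246, -0.1811, 0.1718]
ee_rot: [0.309, 3.125, -0.0]
force: [-0.3, 0.4, -1.1]
width: 0.545
gripper_force: 15.0
```

```bash
python3 o.py
python3 - <<'E'
from h import *
im,d,P,m=cloud("wrist")
Z=P[...,2];on=(abs(P[...,0]-.62)<.1)&(abs(P[...,1]+.18)<.07)
for lo,hi in ((.11,.122),(.055,.068),(.022,.029)):
  for b in blobs(on&(Z>lo)&(Z<hi),25):
    v,u=np.where(b);print(lo,int(u.mean()),int(v.mean()),rect(P[b]),np.nanmedian(Z[b]),b.sum())
E
```

```text
t 15.57 [ 624.6 -181.1  171.8] yaw -11.30 tilt 0.000 F [-0.3  0.4 -1.1] T [-0.05 -0.05 -0.05] w 50.1mm g 15.0 q [-0.03  0.6   0.35  1.66 -0.25  0.92  1.79]
0.11 318 250 (array([ 598.9, -176.2]), array([82.6, 51. ]), 78.5) 0.1184607644465763 13733
0.11 318 359 (array([ 647.3, -185.9]), array([50.2, 17.3]), 78.7) 0.11857451679067457 3841
0.022 318 142 (array([ 564.5, -169. ]), array([42. , 11.4]), 78.6) 0.024308076055149397 1484
```

Request:
{"fn": "send_rows", "kwargs": {
  "motion": "0.6 -0.034 -0.002 0 0 0 2.3;0.6 -0.034 -0.002 0 0 0 2.3;0.6 -0.034 -0.002 0 0 0 2.3;0.6 -0.035 -0.001 0 0 0 2.2;0.6 -0.035 -0.001 0 0 0 2.2"
}}

```text
clock: 16.25
position: [0.4514, -0.1891, 0.1701]
ee_rot: [-0.002, 3.14, -0.0]
force: [-0.4, -0.2, -0.5]
width: 0.545
gripper_force: 15.0
```

Request:
{"fn": "send_rows", "kwargs": {
  "motion": "0.6 0 0 -0.03 0 0 0;0.6 0 0 -0.035 0 0 0;0.6 0 0 -0.02 0 0 0;0.6 0 0 -0.01 0 0 0;0.6 0 0 0 0 0 0"
}}

```text
clock: 16.88
position: [0.4524, -0.189, 0.0744]
ee_rot: [0.0, -3.142, -0.0]
force: [-1.4, -0.0, -1.8]
width: 0.543
gripper_force: 15.0
```

```bash
python3 o.py
```

```text
t 16.88 [ 452.4 -189.    74.4] yaw 0.00 tilt -0.000 F [-1.4 -0.  -1.8] T [ 0.02 -0.02  0.02] w 50.0mm g 15.0 q [ 0.11  0.54  0.24  2.12 -0.25  0.51  2.11]
```

Request:
{"fn": "send_rows", "kwargs": {
  "motion": "0.6 0 0 -0.001 0 0 0;0.6 0 0 -0.001 0 0 0;0.6 0 0 0 0 0 0"
}}

```text
clock: 17.25
position: [0.4525, -0.1889, 0.0726]
ee_rot: [-0.0, 3.141, -0.0]
force: [-0.2, 0.5, -0.6]
width: 0.544
gripper_force: 15.0
```

Request:
{"fn": "send_rows", "kwargs": {
  "motion": "0.6 0 0 -0.001 0 0 0;0.6 0 0 0 0 0 0"
}}

```text
clock: 17.5
position: [0.4526, -0.1889, 0.0723]
ee_rot: [-0.0, 3.141, 0.0]
force: [-4.1, 0.8, 14.8]
width: 0.544
gripper_force: 15.0
```

```bash
python3 o.py
```

```text
t 17.50 [ 452.6 -188.9   72.3] yaw 0.01 tilt -0.000 F [-4.1  0.8 14.8] T [0.47 0.77 0.07] w 50.1mm g 15.0 q [ 0.11  0.54  0.24  2.13 -0.25  0.5   2.11]
```

Request:
{"fn": "send_rows", "kwargs": {
  "motion": "0.25 0 0 0.001 0 0 0;0.25 0 0 0 0 0 0;0.25 0 0 0.01 0 0 0;0.25 0 0 0.035 0 0 0;0.25 0 0 0.04 0 0 0"
}}

```text
clock: 18.12
position: [0.4519, -0.1888, 0.1583]
ee_rot: [0.0, -3.14, -0.0]
force: [0.6, -0.5, 0.3]
width: 0.751
gripper_force: 0.0
```

Request:
{"fn": "send_rows", "kwargs": {
  "motion": "0.25 0.032 0.038 0 0 0 -1.2;0.25 0.032 0.038 0 0 0 -1.2;0.25 0.032 0.038 0 0 0 -1.2;0.25 0.032 0.038 0 0 0 -1.2;0.25 0.032 0.038 0 0 0 -1.2"
}}

```text
clock: 18.75
position: [0.6132, 0.0025, 0.1579]
ee_rot: [0.165, 3.137, -0.0]
force: [0.3, 0.6, 0.2]
width: 0.751
gripper_force: 0.0
```

Request:
{"fn": "send_rows", "kwargs": {
  "motion": "0.25 0.03 0.0355 0 0 0 -1.2;0.25 0 0 0 0 0 0;0.25 0 0 0 0 0 0"
}}

```text
clock: 19.12
position: [0.6419, 0.0361, 0.1573]
ee_rot: [-0.197, -3.135, 0.001]
force: [-0.5, -0.9, 0.3]
width: 0.749
gripper_force: 0.0
```

```bash
python3 o.py
cat > edge.py <<'E'
from h import *
def edge(P,im,z,xy,yaw):
    # board-top points: front edge (x min) and side edges in frame at xy,yaw
    c,s=np.cos(yaw),np.sin(yaw);D=(P[...,:2]-xy)*1000
    X=D[...,0]*c+D[...,1]*s;Y=-D[...,0]*s+D[...,1]*c
    ok=(abs(P[...,2]-z)<.0022)&(abs(X)<70)&(abs(Y)<40)
    b=max(blobs(ok,100),key=lambda m:m.sum())
    x,y=X[b],Y[b]
    k=[];fe=[];l=[];r=[]
    for yy in range(-20,21,4):
        q=x[abs(y-yy)<2];fe.append(q.min());k.append(yy)
    for xx in range(-40,10,5):
        q=y[abs(x-xx)<2.5];l.append(q.min());r.append(q.max())
    return np.median(fe),np.polyfit(k,fe,1)[0],np.median(l),np.median(r),np.degrees(np.polyfit(range(-40,10,5),(np.array(l)+r)/2,1)[0])
E
python3 - <<'E'
from edge import *
im,d,P,m=cloud("wrist","pics/w_n2.png")
s=arm.observe();r=np.array(s['ee_rot']);r=r*(-1 if r[1]>0 else 1)
print("new",edge(P,im,.0163,np.array(s['position'])[:2],2*np.arctan2(r[0],-r[1])))
b=max(blobs((abs(P[...,2]-.016)<.005)&(abs(P[...,0]-.64)<.07)&(abs(P[...,1]-.037)<.04),50),key=lambda q:q.sum());print(rect(P[b]),np.nanmedian(P[b][:,2]))
z=np.load("w_old.npz")
# old view: camera model re-based from the current hand-eye
import cv2
def pose(p,rv):
    T=np.eye(4);T[:3,:3]=cv2.Rodrigues(np.array(rv,float))[0];T[:3,3]=p;return T
X=np.linalg.inv(pose(s['position'],s['ee_rot']))@np.linalg.inv(np.array(m['view']))
a=np.radians(-11.28)/2
To=pose([.6238,-.1805,.1691],[np.pi*np.sin(a),-np.pi*np.cos(a),0])
mo=dict(m);mo['view']=np.linalg.inv(To@X)
print("old",edge(pts(mo,z['d']),z['im'],.0263,np.array([.6238,-.1805]),2*a))
E
```

```text
t 19.12 [641.9  36.1 157.3] yaw -7.18 tilt 0.001 F [-0.5 -0.9  0.3] T [ 0.    0.01 -0.01] w 68.9mm g 0.0 q [-0.35  0.61  0.33  1.69 -0.24  0.89  1.51]
new (np.float64(-49.98029078794939), np.float64(-0.0035249305412869323), np.float64(-23.819701295469194), np.float64(25.958435341963764), np.float64(0.38725347248988584))
(array([635.1,  37.4]), array([50.2, 86.5]), 83.1) 0.016514106849642662
old (np.float64(-50.392781430043215), np.float64(-0.0005325457871777388), np.float64(-24.541646157415947), np.float64(25.255590076963593), np.float64(0.16484068304861754))
```

Request:
{"fn": "send_rows", "kwargs": {
  "motion": "0.25 0.0005 0.0006 -0.03 0 0 0;0.25 0 0 -0.03 0 0 0;0.25 0 0 -0.02 0 0 0;0.25 0 0 -0.008 0 0 0;0.25 0 0 0 0 0 0"
}}

```text
clock: 19.8
position: [0.6428, 0.0368, 0.0693]
ee_rot: [-0.198, -3.135, 0.0]
force: [-0.1, -0.3, -0.1]
width: 0.748
gripper_force: 0.0
```

Request:
{"fn": "send_rows", "kwargs": {
  "motion": "0.25 0 0 0 0 0 0;0.5 0 0 0 0 0 0;0.6 0 0 0 0 0 0;0.6 0 0 0 0 0 0",
  "force": 15
}}

```text
clock: 20.3
position: [0.6431, 0.0373, 0.0697]
ee_rot: [0.197, 3.135, 0.0]
force: [-0.5, 0.5, 2.4]
width: 0.544
gripper_force: 15.0
```

```bash
python3 o.py
```

```text
t 20.30 [643.1  37.3  69.7] yaw -7.18 tilt -0.000 F [-0.5  0.5  2.4] T [-0.01  0.19  0.04] w 50.0mm g 15.0 q [-0.33  0.72  0.28  1.74 -0.28  0.72  1.55]
```

Request:
{"fn": "send_rows", "kwargs": {
  "motion": "0.6 0 0 0.01 0 0 0;0.6 0 0 0.03 0 0 0;0.6 0 0 0.05 0 0 0;0.6 -0.003 -0.044 0.01 0 0 -1.1;0.6 -0.004 -0.044 0 0 0 -1"
}}

```text
clock: 20.92
position: [0.6366, -0.0513, 0.1714]
ee_rot: [0.252, 3.128, 0.001]
force: [0.4, -0.8, -1.2]
width: 0.547
gripper_force: 15.0
```

Request:
{"fn": "send_rows", "kwargs": {
  "motion": "0.6 -0.004 -0.044 0 0 0 -1;0.6 -0.004 -0.044 0 0 0 -1;0.6 -0.0035 -0.0422 0 0 0 0;0.6 0 0 0 0 0 0;0.6 0 0 0 0 0 0"
}}

```text
clock: 21.55
position: [0.6243, -0.1805, 0.1695]
ee_rot: [-0.309, -3.126, -0.001]
force: [0.3, 0.1, -1.5]
width: 0.548
gripper_force: 15.0
```

```bash
python3 o.py
python3 - <<'E'
from h import *
im,d,P,m=cloud("wrist","pics/w_n3.png")
Z=P[...,2];on=(abs(P[...,0]-.62)<.1)&(abs(P[...,1]+.18)<.07)
for lo,hi in ((.11,.122),(.055,.068),(.022,.029)):
  for b in blobs(on&(Z>lo)&(Z<hi),25):
    v,u=np.where(b);print(lo,int(u.mean()),int(v.mean()),rect(P[b]),np.nanmedian(Z[b]),b.sum())
E
```

```text
t 21.55 [ 624.3 -180.5  169.5] yaw -11.30 tilt -0.001 F [ 0.3  0.1 -1.5] T [ 0.03 -0.05  0.  ] w 50.4mm g 15.0 q [-0.03  0.6   0.35  1.66 -0.25  0.92  1.79]
0.11 318 251 (array([ 598.7, -175.7]), array([83.5, 50.3]), 78.9) 0.11623556490401821 14055
0.11 318 359 (array([ 647. , -185.2]), array([50.3, 17.6]), 79.1) 0.11620874619001022 3840
0.022 317 143 (array([ 564.4, -168.9]), array([42. , 11.4]), 78.7) 0.024325393024276998 1519
```

View pics/w_n3.png

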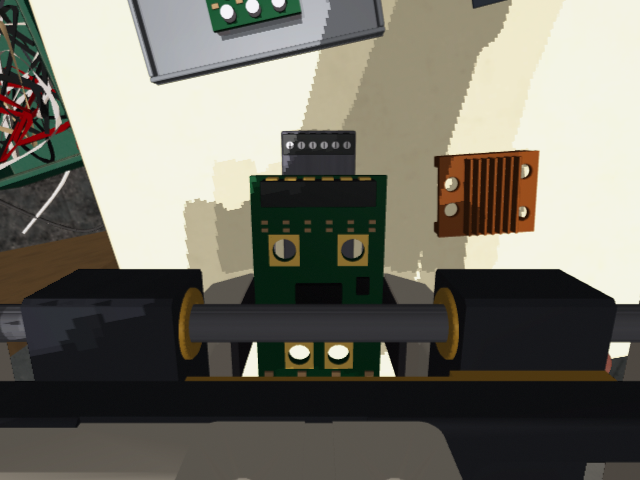

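Request:
{"fn": "send_rows", "kwargs": {
  "motion": "0.6 0 0 -0.02 0 0 0;0.6 0 0 -0.012 0 0 0;0.6 0 0 -0.005 0 0 0;0.6 0 0 -0.005 0 0 0;0.6 0 0 0 0 0 0"
}}

```text
clock: 22.22
position: [0.6243, -0.1809, 0.1272]
ee_rot: [-0.309, -3.126, -0.0]
force: [0.9, -0.4, -0.5]
width: 0.541
gripper_force: 15.0
```

```bash
python3 o.py
```

```text
t 22.23 [ 624.3 -180.9  127.2] yaw -11.28 tilt -0.000 F [ 0.9 -0.4 -0.5] T [-0.04 -0.01 -0.01] w 49.8mm g 15.0 q [-0.02  0.65  0.33  1.69 -0.27  0.84  1.81]
```

Request:
{"fn": "send_rows", "kwargs": {
  "motion": "0.6 0 0 -0.006 0 0 0;0.6 0 0 -0.006 0 0 0;0.6 0 0 -0.006 0 0 0;0.6 0 0 0 0 0 0"
}}

```text
clock: 22.72
position: [0.624, -0.1808, 0.1085]
ee_rot: [-0.309, -3.125, -0.0]
force: [0.7, -1.3, -1.1]
width: 0.543
gripper_force: 15.0
```

```bash
python3 o.py
```

```text
t 22.73 [ 624.  -180.8  108.5] yaw -11.29 tilt -0.000 F [ 0.7 -1.3 -1.1] T [ 0.   -0.02 -0.05] w 50.0mm g 15.0 q [-0.01  0.68  0.32  1.7  -0.28  0.81  1.82]
```

Request:
{"fn": "send_rows", "kwargs": {
  "motion": "0.6 0 0 -0.008 0 0 0;0.6 0 0 -0.008 0 0 0;0.6 0 0 -0.007 0 0 0;0.6 0 0 -0.003 0 0 0;0.6 0 0 0 0 0 0"
}}

```text
clock: 23.35
position: [0.6242, -0.1809, 0.083]
ee_rot: [-0.309, -3.126, -0.0]
force: [-0.5, 0.8, -1.0]
width: 0.547
gripper_force: 15.0
```

```bash
python3 o.py
```

```text
t 23.35 [ 624.2 -180.9   83. ] yaw -11.29 tilt -0.000 F [-0.5  0.8 -1. ] T [ 0.04 -0.01 -0.07] w 50.3mm g 15.0 q [-0.    0.71  0.31  1.72 -0.29  0.76  1.83]
```

Request:
{"fn": "send_rows", "kwargs": {
  "motion": "0.6 0 0 -0.001 0 0 0;0.6 0 0 -0.001 0 0 0;0.6 0 0 0 0 0 0"
}}

```text
clock: 23.72
position: [0.6244, -0.181, 0.0813]
ee_rot: [0.309, 3.126, 0.0]
force: [-0.2, 0.7, -1.8]
width: 0.543
gripper_force: 15.0
```

```bash
python3 o.py
```

```text
t 23.73 [ 624.4 -181.    81.3] yaw -11.29 tilt -0.000 F [-0.2  0.7 -1.8] T [ 0.03 -0.    0.05] w 49.9mm g 15.0 q [-0.    0.71  0.31  1.72 -0.29  0.76  1.83]
```

Request:
{"fn": "send_rows", "kwargs": {
  "motion": "0.6 0 0 -0.001 0 0 0;0.6 0 0 -0.0005 0 0 0;0.6 0 0 0 0 0 0"
}}

```text
clock: 24.1
position: [0.6243, -0.181, 0.0797]
ee_rot: [-0.309, -3.126, -0.0]
force: [-0.3, 0.2, -1.0]
width: 0.54
gripper_force: 15.0
```

```bash
python3 o.py
```

```text
t 24.10 [ 624.3 -181.    79.7] yaw -11.29 tilt -0.000 F [-0.3  0.2 -1. ] T [-0.01  0.04 -0.04] w 49.6mm g 15.0 q [ 0.    0.71  0.31  1.72 -0.29  0.75  1.83]
```

Request:
{"fn": "send_rows", "kwargs": {
  "motion": "0.6 0 0 -0.0005 0 0 0;0.6 0 0 0 0 0 0"
}}

```text
clock: 24.35
position: [0.6244, -0.181, 0.0796]
ee_rot: [0.309, 3.126, 0.0]
force: [-1.7, 1.0, 5.7]
width: 0.544
gripper_force: 15.0
```

```bash
python3 o.py
```

```text
t 24.35 [ 624.4 -181.    79.6] yaw -11.29 tilt -0.000 F [-1.7  1.   5.7] T [ 0.08  0.45 -0.04] w 50.0mm g 15.0 q [ 0.    0.71  0.31  1.72 -0.29  0.75  1.83]
```

Request:
{"fn": "send_rows", "kwargs": {
  "motion": "0.25 0 0 0 0 0 0;0.25 0 0 0 0 0 0;0.25 0 0 0.01 0 0 0;0.25 0 0 0.04 0 0 0;0.25 0 0 0.04 0 0 0"
}}

```text
clock: 24.98
position: [0.6242, -0.181, 0.1706]
ee_rot: [-0.309, -3.126, 0.0]
force: [0.8, 0.2, -0.0]
width: 0.749
gripper_force: 0.0
```

Request:
{"fn": "send_rows", "kwargs": {
  "motion": "0.25 0 0 0 0 0 0;0.25 0 0 0 0 0 0"
}}

```text
clock: 25.22
position: [0.6242, -0.1808, 0.1693]
ee_rot: [0.309, 3.126, 0.0]
force: [-0.4, 0.5, -0.7]
width: 0.751
gripper_force: 0.0
```

```bash
python3 o.py
python3 - <<'E'
from h import *
im,d,P,m=cloud("wrist","pics/w_n4.png")
Z=P[...,2];on=(abs(P[...,0]-.62)<.1)&(abs(P[...,1]+.18)<.07)
for lo,hi in ((.055,.068),(.022,.029)):
  for b in blobs(on&(Z>lo)&(Z<hi),25):
    v,u=np.where(b);print(lo,int(u.mean()),int(v.mean()),rect(P[b]),np.nanmedian(Z[b]),b.sum())
E
```

```text
t 25.23 [ 624.2 -180.8  169.3] yaw -11.28 tilt -0.000 F [-0.4  0.5 -0.7] T [ 0.03 -0.08 -0.02] w 69.1mm g 0.0 q [-0.03  0.61  0.35  1.66 -0.25  0.92  1.79]
0.055 293 219 (array([ 598.7, -189. ]), array([4.7, 4.5]), 80.1) 0.06093785230681553 79
0.055 343 219 (array([ 603.6, -163.6]), array([4.4, 4.7]), 7.1) 0.06076131047195746 85
0.055 304 298 (array([ 642. , -192.6]), array([4.5, 3.5]), 75.6) 0.05986249422041312 79
0.055 333 298 (array([ 645.2, -176.6]), array([5.2, 3.7]), 71.1) 0.05959884832117346 85
0.022 318 144 (array([ 564.3, -168.9]), array([41.5, 11.3]), 78.7) 0.024332576794401914 1506
0.022 318 235 (array([ 617.5, -179.8]), array([50.2, 88.5]), 78.9) 0.02640926780484719 8476
0.022 325 246 (array([ 624.5, -177.1]), array([ 7.4, 10.8]), 71.8) 0.02866076062415046 69
```

Request:
{"fn": "send_rows", "kwargs": {
  "motion": "0.25 -0.034 0.032 0 0 0 2.7;0.25 -0.034 0.032 0 0 0 2.7;0.25 -0.034 0.032 0 0 0 2.7;0.25 -0.034 0.032 0 0 0 2.6;0.25 -0.0327 0.0322 0 0 0 2.6"
}}

```text
clock: 25.9
position: [0.4537, -0.0198, 0.1683]
ee_rot: [0.058, -3.139, 0.0]
force: [-0.4, 1.0, -0.4]
width: 0.749
gripper_force: 0.0
```

Request:
{"fn": "send_rows", "kwargs": {
  "motion": "0.25 0 0 0 0 0 0;0.25 0 0 0 0 0 0"
}}

```text
clock: 26.15
position: [0.4559, -0.021, 0.169]
ee_rot: [0.055, -3.141, 0.001]
force: [-0.3, -0.3, -0.2]
width: 0.749
gripper_force: 0.0
```

```bash
python3 o.py
python3 - <<'E'
from h import *
im,d,P,m=cloud("wrist","pics/w_u2.png")
Z=P[...,2];on=(abs(P[...,0]-.45)<.1)&(abs(P[...,1]-.02)<.1)
for lo,hi in ((.015,.022),):
  for b in blobs(on&(Z>lo)&(Z<hi),100):
    v,u=np.where(b);print(lo,int(u.mean()),int(v.mean()),rect(P[b]),np.nanmedian(Z[b]),b.sum())
E
```

```text
t 26.15 [455.9 -21.  169. ] yaw 2.00 tilt 0.001 F [-0.3 -0.3 -0.2] T [-0.   -0.03 -0.02] w 68.9mm g 0.0 q [-0.31  0.33  0.3   2.14 -0.15  0.7   1.69]
0.015 318 238 (array([452.2, -21.5]), array([72.1, 50.3]), 1.9) 0.018457776698291684 7797
0.015 458 229 (array([450.9,  68.5]), array([60.3, 50.7]), 1.9) 0.018368875703371118 3805
```

Request:
{"fn": "send_rows", "kwargs": {
  "motion": "0.25 0 0 -0.03 0 0 0;0.25 0 0 -0.035 0 0 0;0.25 0 0 -0.023 0 0 0;0.25 0 0 -0.01 0 0 0;0.25 0 0 0 0 0 0"
}}

```text
clock: 26.82
position: [0.4558, -0.0214, 0.0708]
ee_rot: [0.053, -3.14, 0.001]
force: [-0.2, -0.0, -0.4]
width: 0.752
gripper_force: 0.0
```

Request:
{"fn": "send_rows", "kwargs": {
  "motion": "0.25 0 0 0 0 0 0;0.5 0 0 0 0 0 0;0.6 0 0 0 0 0 0;0.6 0 0 0 0 0 0"
}}

```text
clock: 27.32
position: [0.4559, -0.0207, 0.0717]
ee_rot: [-0.055, 3.14, 0.0]
force: [-0.8, -0.2, 6.2]
width: 0.545
gripper_force: 15.0
```

```bash
python3 o.py
```

```text
t 27.32 [455.9 -20.7  71.7] yaw 2.02 tilt -0.000 F [-0.8 -0.2  6.2] T [ 0.06  0.18 -0.03] w 50.2mm g 15.0 q [-0.24  0.51  0.22  2.21 -0.24  0.45  1.78]
```

Request:
{"fn": "send_rows", "kwargs": {
  "motion": "0.6 0 0 0.01 0 0 0;0.6 0 0 0.03 0 0 0;0.6 0 0 0.05 0 0 0;0.6 0 0 0.02 0 0 0"
}}

```text
clock: 27.82
position: [0.4563, -0.0209, 0.184]
ee_rot: [-0.055, 3.138, 0.001]
force: [0.0, 1.0, -3.1]
width: 0.542
gripper_force: 15.0
```

Request:
{"fn": "send_rows", "kwargs": {
  "motion": "0.6 0.034 -0.032 0 0 0 -2.7;0.6 0.034 -0.032 0 0 0 -2.7;0.6 0.034 -0.032 0 0 0 -2.7;0.6 0.034 -0.032 0 0 0 -2.6;0.6 0.0327 -0.0322 0 0 0 -2.6"
}}

```text
clock: 28.45
position: [0.6251, -0.1818, 0.1817]
ee_rot: [-0.311, -3.126, -0.0]
force: [0.1, 0.6, -1.2]
width: 0.547
gripper_force: 15.0
```

Request:
{"fn": "send_rows", "kwargs": {
  "motion": "0.6 0 0 0 0 0 0;0.6 0 0 0 0 0 0"
}}

```text
clock: 28.7
position: [0.6237, -0.1805, 0.1811]
ee_rot: [-0.309, -3.125, -0.001]
force: [-0.2, 0.7, -0.7]
width: 0.545
gripper_force: 15.0
```

```bash
python3 o.py
python3 - <<'E'
from h import *
im,d,P,m=cloud("wrist","pics/w_u3.png")
Z=P[...,2];on=(abs(P[...,0]-.62)<.1)&(abs(P[...,1]+.18)<.07)
for lo,hi in ((.12,.135),(.055,.068),(.022,.029)):
  for b in blobs(on&(Z>lo)&(Z<hi),25):
    v,u=np.where(b);print(lo,int(u.mean()),int(v.mean()),rect(P[b]),np.nanmedian(Z[b]),b.sum())
E
```

```text
t 28.70 [ 623.7 -180.5  181.1] yaw -11.28 tilt -0.001 F [-0.2  0.7 -0.7] T [ 0.04  0.   -0.03] w 50.1mm g 15.0 q [-0.05  0.59  0.38  1.66 -0.26  0.94  1.8 ]
0.12 318 258 (array([ 603.5, -176.7]), array([83.8, 39.1]), 78.5) 0.12780787937696655 12457
0.12 318 359 (array([ 646.3, -185.3]), array([50.1, 17.2]), 78.9) 0.12766863737927883 3834
0.022 318 145 (array([ 564.3, -169.1]), array([41.6, 11.9]), 78.7) 0.024299242559040563 1392
0.022 317 189 (array([ 587.1, -173.9]), array([50.1, 26. ]), 79.3) 0.026361927848769603 2142
0.022 334 162 (array([ 576.8, -160.9]), array([13.6,  1.2]), 79.1) 0.023499758306120833 39
0.022 286 246 (array([ 622.6, -200.9]), array([10.2, 12.1]), 82.7) 0.02659105085940408 234
0.022 349 246 (array([ 630.3, -162. ]), array([10.1, 12.4]), 73.9) 0.026601558650809154 213
```

View pics/w_u3.png

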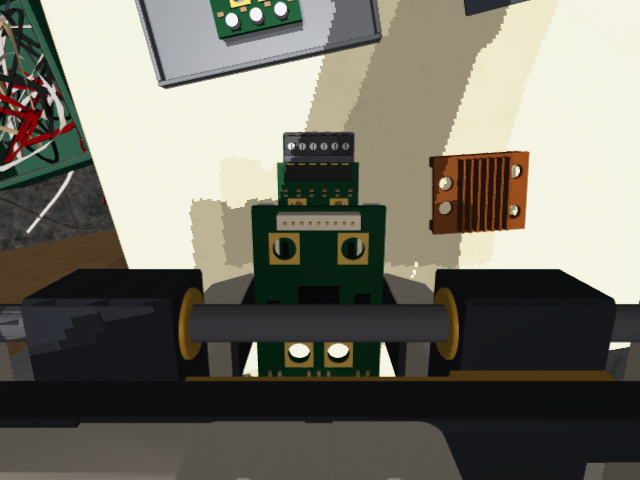

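Request:
{"fn": "send_rows", "kwargs": {
  "motion": "0.6 0 0 -0.02 0 0 0;0.6 0 0 -0.02 0 0 0;0.6 0 0 -0.006 0 0 0;0.6 0 0 -0.005 0 0 0;0.6 0 0 0 0 0 0"
}}

```text
clock: 29.38
position: [0.6244, -0.1809, 0.1302]
ee_rot: [-0.309, -3.126, -0.0]
force: [-0.7, -0.5, -1.7]
width: 0.539
gripper_force: 15.0
```

Request:
{"fn": "send_rows", "kwargs": {
  "motion": "0.6 0 0 -0.005 0 0 0;0.6 0 0 -0.005 0 0 0;0.6 0 0 0 0 0 0"
}}

```text
clock: 29.75
position: [0.6241, -0.1809, 0.1198]
ee_rot: [-0.309, -3.126, -0.0]
force: [0.4, -0.2, -1.4]
width: 0.542
gripper_force: 15.0
```

```bash
python3 o.py
```

```text
t 29.75 [ 624.1 -180.9  119.8] yaw -11.29 tilt -0.000 F [ 0.4 -0.2 -1.4] T [0.01 0.04 0.01] w 49.9mm g 15.0 q [-0.03  0.67  0.35  1.7  -0.29  0.83  1.83]
```

Over the posts without contact; 24 mm to go.

Request:
{"fn": "send_rows", "kwargs": {
  "motion": "0.6 0 0 -0.007 0 0 0;0.6 0 0 -0.007 0 0 0;0.6 0 0 -0.005 0 0 0;0.6 0 0 -0.002 0 0 0;0.6 0 0 0 0 0 0"
}}

```text
clock: 30.38
position: [0.6243, -0.181, 0.0991]
ee_rot: [-0.309, -3.126, -0.0]
force: [-0.1, 0.5, -0.7]
width: 0.539
gripper_force: 15.0
```

Request:
{"fn": "send_rows", "kwargs": {
  "motion": "0.6 0 0 -0.001 0 0 0;0.6 0 0 0 0 0 0"
}}

```text
clock: 30.62
position: [0.6244, -0.181, 0.0983]
ee_rot: [0.309, 3.126, 0.0]
force: [-0.8, 0.2, -1.8]
width: 0.544
gripper_force: 15.0
```

Request:
{"fn": "send_rows", "kwargs": {
  "motion": "0.6 0 0 -0.001 0 0 0;0.6 0 0 0 0 0 0"
}}

```text
clock: 30.88
position: [0.6243, -0.1809, 0.0972]
ee_rot: [-0.309, -3.126, -0.0]
force: [0.7, 0.1, -1.5]
width: 0.544
gripper_force: 15.0
```

```bash
python3 o.py
```

```text
t 30.88 [ 624.3 -180.9   97.2] yaw -11.29 tilt -0.000 F [ 0.7  0.1 -1.5] T [0.02 0.1  0.03] w 50.0mm g 15.0 q [-0.02  0.69  0.34  1.71 -0.31  0.79  1.84]
```

Request:
{"fn": "send_rows", "kwargs": {
  "motion": "0.6 0 0 -0.001 0 0 0;0.6 0 0 0 0 0 0"
}}

```text
clock: 31.12
position: [0.6243, -0.1809, 0.0961]
ee_rot: [-0.309, -3.126, -0.0]
force: [0.3, 0.0, -1.9]
width: 0.543
gripper_force: 15.0
```

Request:
{"fn": "send_rows", "kwargs": {
  "motion": "0.6 0 0 -0.0006 0 0 0;0.6 0 0 0 0 0 0"
}}

```text
clock: 31.38
position: [0.6244, -0.181, 0.0958]
ee_rot: [0.309, 3.126, 0.0]
force: [-0.9, 0.5, 1.1]
width: 0.54
gripper_force: 15.0
```

Request:
{"fn": "send_rows", "kwargs": {
  "motion": "0.25 0 0 -0.0003 0 0 0;0.25 0 0 0 0 0 0;0.25 0 0 0.01 0 0 0;0.25 0 0 0.04 0 0 0;0.25 0 0 0.035 0 0 0"
}}

```text
clock: 32.0
position: [0.6244, -0.1812, 0.1821]
ee_rot: [0.309, 3.126, -0.0]
force: [-0.2, 0.2, 0.2]
width: 0.75
gripper_force: 0.0
```

Request:
{"fn": "send_rows", "kwargs": {
  "motion": "0.25 0 0 0 0 0 0;0.25 0 0 0 0 0 0"
}}

```text
clock: 32.25
position: [0.6242, -0.1808, 0.1805]
ee_rot: [0.309, 3.126, 0.0]
force: [0.2, 0.3, -0.1]
width: 0.751
gripper_force: 0.0
```

```bash
python3 o.py
python3 - <<'E'
from h import *
im,d,P,m=cloud("wrist","pics/w_u4.png")
Z=P[...,2];on=(abs(P[...,0]-.62)<.1)&(abs(P[...,1]+.18)<.07)
for lo,hi in ((.055,.068),(.038,.045),(.022,.029)):
  for b in blobs(on&(Z>lo)&(Z<hi),25):
    v,u=np.where(b);print(lo,int(u.mean()),int(v.mean()),rect(P[b]),np.nanmedian(Z[b]),b.sum())
E
```

```text
t 32.25 [ 624.2 -180.8  180.5] yaw -11.28 tilt -0.000 F [ 0.2  0.3 -0.1] T [-0.01 -0.03 -0.  ] w 69.0mm g 0.0 q [-0.05  0.6   0.38  1.66 -0.26  0.94  1.8 ]
0.055 295 215 (array([ 598.9, -189. ]), array([4.4, 4.6]), 76.5) 0.060642786093064865 73
0.055 342 215 (array([ 603.6, -163.6]), array([4.4, 4.6]), 23.6) 0.06034662712791189 74
0.055 304 291 (array([ 642.3, -192.5]), array([4.7, 3.7]), 77.0) 0.060413700032822315 81
0.055 332 290 (array([ 645.2, -177. ]), array([3.8, 4.6]), 1.8) 0.06045742648111291 77
0.038 318 242 (array([ 620.8, -180.5]), array([50.1, 72.3]), 78.7) 0.042462949227387234 8262
0.022 318 143 (array([ 564.5, -169. ]), array([42. , 11.9]), 78.7) 0.02428528559995903 1408
0.022 319 173 (array([ 580.5, -172.5]), array([50. , 12.8]), 79.0) 0.026231107024434527 588
0.022 302 161 (array([ 573. , -180.7]), array([10.4,  1.1]), 78.4) 0.024398575442650602 32
0.022 286 301 (array([ 659.4, -209.6]), array([7.3, 2.6]), 78.0) 0.02648342953984119 34
0.022 307 301 (array([ 662.2, -195.7]), array([8. , 2.1]), 79.9) 0.026584836718409346 36
0.022 329 301 (array([ 665.1, -182. ]), array([8. , 2.2]), 78.6) 0.026152945650449053 36
0.022 350 301 (array([ 667.7, -167.9]), array([7.3, 2.1]), 76.2) 0.026426290391983118 34
```

Request:
{"fn": "send_rows", "kwargs": {
  "motion": "0.25 -0.03 0.043 0 0 0 2.3;0.25 -0.03 0.043 0 0 0 2.2;0.25 -0.03 0.043 0 0 0 2.2;0.25 -0.03 0.043 0 0 0 2.2;0.25 -0.03 0.043 0 0 0 2.2"
}}

```text
clock: 32.92
position: [0.4727, 0.0353, 0.1796]
ee_rot: [-0.003, -3.14, 0.0]
force: [0.8, -0.1, 1.2]
width: 0.755
gripper_force: 0.0
```

Request:
{"fn": "send_rows", "kwargs": {
  "motion": "0.25 -0.022 0.035 0 0 0 2.2;0.25 0 0 0 0 0 0;0.25 0 0 0 0 0 0"
}}

```text
clock: 33.3
position: [0.4524, 0.0686, 0.18]
ee_rot: [0.055, -3.141, 0.001]
force: [0.5, -0.3, 0.2]
width: 0.75
gripper_force: 0.0
```

```bash
python3 o.py
python3 - <<'E'
from h import *
im,d,P,m=cloud("wrist","pics/w_c2.png")
Z=P[...,2];on=(abs(P[...,0]-.45)<.1)&(abs(P[...,1]-.07)<.06)
for lo,hi in ((.015,.032),):
  for b in blobs(on&(Z>lo)&(Z<hi),100):
    v,u=np.where(b);print(lo,int(u.mean()),int(v.mean()),rect(P[b]),np.nanmedian(Z[b]),b.sum())
E
```

```text
t 33.30 [452.4  68.6 180. ] yaw 2.00 tilt 0.001 F [ 0.5 -0.3  0.2] T [ 0.06 -0.02  0.03] w 69.0mm g 0.0 q [-0.52  0.31  0.32  2.12 -0.14  0.73  1.49]
0.015 319 235 (array([451. ,  68.7]), array([60.4, 50. ]), 1.9) 0.019203516761142847 6285
```

Upper board seated (top 42.5 mm, within 0.7 mm of where it was). Now the cover.

Request:
{"fn": "send_rows", "kwargs": {
  "motion": "0.25 0 0 -0.03 0 0 0;0.25 0 0 -0.04 0 0 0;0.25 0 0 -0.028 0 0 0;0.25 0 0 -0.01 0 0 0;0.25 0 0 0 0 0 0"
}}

```text
clock: 33.98
position: [0.4525, 0.0682, 0.0721]
ee_rot: [0.053, -3.14, 0.001]
force: [0.0, 0.6, 0.1]
width: 0.747
gripper_force: 0.0
```

Request:
{"fn": "send_rows", "kwargs": {
  "motion": "0.25 0 0 0 0 0 0;0.5 0 0 0 0 0 0;0.6 0 0 0 0 0 0;0.6 0 0 0 0 0 0",
  "force": 20
}}

```text
clock: 34.48
position: [0.4526, 0.0692, 0.0728]
ee_rot: [-0.056, 3.14, 0.001]
force: [-0.7, 0.1, 5.8]
width: 0.542
gripper_force: 20.0
```

```bash
python3 o.py
```

```text
t 34.48 [452.6  69.2  72.8] yaw 2.03 tilt -0.001 F [-0.7  0.1  5.8] T [ 0.06  0.24 -0.01] w 49.8mm g 20.0 q [-0.44  0.51  0.23  2.2  -0.25  0.46  1.59]
```

Request:
{"fn": "send_rows", "kwargs": {
  "motion": "0.6 0 0 0.01 0 0 0;0.6 0 0 0.03 0 0 0;0.6 0 0 0.05 0 0 0;0.6 0 0 0.025 0 0 0"
}}

```text
clock: 34.98
position: [0.4528, 0.0689, 0.1899]
ee_rot: [-0.055, 3.139, 0.001]
force: [0.2, 0.3, -2.0]
width: 0.545
gripper_force: 20.0
```

Request:
{"fn": "send_rows", "kwargs": {
  "motion": "0.6 0.03 -0.043 0 0 0 -2.3;0.6 0.03 -0.043 0 0 0 -2.2;0.6 0.03 -0.043 0 0 0 -2.2;0.6 0.03 -0.043 0 0 0 -2.2;0.6 0.03 -0.043 0 0 0 -2.2"
}}

```text
clock: 35.6
position: [0.6029, -0.1472, 0.1878]
ee_rot: [-0.25, -3.131, -0.0]
force: [0.3, 0.8, -1.6]
width: 0.541
gripper_force: 20.0
```

Request:
{"fn": "send_rows", "kwargs": {
  "motion": "0.6 0.022 -0.035 0 0 0 -2.2;0.6 0 0 0 0 0 0;0.6 0 0 0 0 0 0"
}}

```text
clock: 35.98
position: [0.6238, -0.1803, 0.1872]
ee_rot: [-0.308, -3.125, -0.001]
force: [-0.0, 0.6, -0.7]
width: 0.543
gripper_force: 20.0
```

```bash
python3 o.py
python3 - <<'E'
from h import *
im,d,P,m=cloud("wrist","pics/w_c3.png")
Z=P[...,2];on=(abs(P[...,0]-.62)<.1)&(abs(P[...,1]+.18)<.07)
for lo,hi in ((.122,.137),(.038,.045),(.022,.029)):
  for b in blobs(on&(Z>lo)&(Z<hi),100):
    v,u=np.where(b);print(lo,int(u.mean()),int(v.mean()),rect(P[b]),np.nanmedian(Z[b]),b.sum())
E
```

```text
t 35.98 [ 623.8 -180.3  187.2] yaw -11.27 tilt -0.001 F [-0.   0.6 -0.7] T [ 0.    0.03 -0.05] w 49.9mm g 20.0 q [-0.07  0.59  0.42  1.65 -0.28  0.96  1.82]
0.122 318 257 (array([ 607.7, -177.3]), array([82.7, 31.7]), 78.6) 0.13273277130243405 7000
0.122 318 358 (array([ 645.9, -184.9]), array([50.2, 13.1]), 78.6) 0.1325132153965092 2285
0.038 317 204 (array([ 597.8, -175.8]), array([50.1, 25.2]), 78.7) 0.04239514141992598 2593
0.038 285 245 (array([ 619.2, -199.8]), array([12.1, 11.8]), 0.0) 0.042665619771371885 308
0.038 350 245 (array([ 627.2, -161.7]), array([10.7, 12.2]), 79.6) 0.04282842971248943 279
0.022 318 144 (array([ 564.1, -168.9]), array([41.4, 11.6]), 78.7) 0.02435582463990482 1270
0.022 317 173 (array([ 580.5, -172.5]), array([49.9, 12.7]), 78.9) 0.026305617985471874 561
```

View pics/w_c3.png

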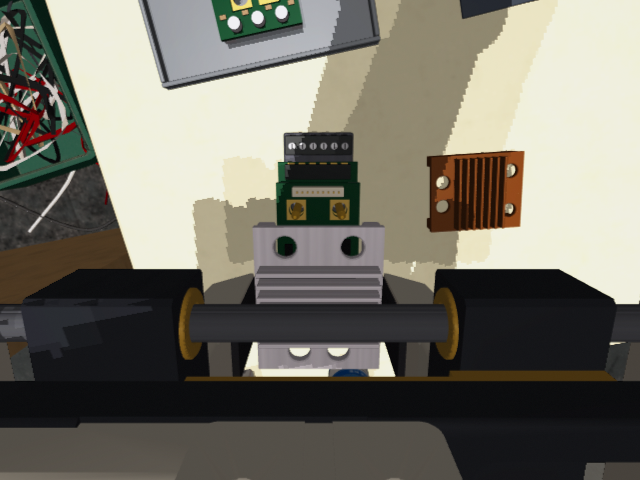

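Request:
{"fn": "send_rows", "kwargs": {
  "motion": "0.6 0 0 -0.02 0 0 0;0.6 0 0 -0.02 0 0 0;0.6 0 0 -0.008 0 0 0;0.6 0 0 -0.005 0 0 0;0.6 0 0 0 0 0 0"
}}

```text
clock: 36.65
position: [0.6244, -0.181, 0.1343]
ee_rot: [-0.309, -3.126, -0.0]
force: [-0.4, 0.0, -1.2]
width: 0.542
gripper_force: 20.0
```

Request:
{"fn": "send_rows", "kwargs": {
  "motion": "0.6 0 0 -0.005 0 0 0;0.6 0 0 -0.005 0 0 0;0.6 0 0 0 0 0 0"
}}

```text
clock: 37.02
position: [0.6241, -0.1809, 0.1239]
ee_rot: [-0.309, -3.126, -0.0]
force: [0.2, 0.3, -2.1]
width: 0.54
gripper_force: 20.0
```

```bash
python3 o.py
```

```text
t 37.02 [ 624.1 -180.9  123.9] yaw -11.29 tilt -0.000 F [ 0.2  0.3 -2.1] T [0.01 0.03 0.01] w 49.7mm g 20.0 q [-0.05  0.67  0.38  1.7  -0.32  0.84  1.85]
```

Request:
{"fn": "send_rows", "kwargs": {
  "motion": "0.6 0 0 -0.004 0 0 0;0.6 0 0 -0.003 0 0 0;0.6 0 0 -0.001 0 0 0;0.6 0 0 0 0 0 0"
}}

```text
clock: 37.52
position: [0.6243, -0.1809, 0.1162]
ee_rot: [-0.309, -3.126, -0.0]
force: [-0.2, -0.1, -1.1]
width: 0.542
gripper_force: 20.0
```

Request:
{"fn": "send_rows", "kwargs": {
  "motion": "0.6 0 0 -0.001 0 0 0;0.6 0 0 0 0 0 0"
}}

```text
clock: 37.78
position: [0.6244, -0.181, 0.1153]
ee_rot: [0.309, 3.126, 0.0]
force: [-0.2, 0.0, -2.3]
width: 0.541
gripper_force: 20.0
```

Request:
{"fn": "send_rows", "kwargs": {
  "motion": "0.6 0 0 -0.001 0 0 0;0.6 0 0 0 0 0 0"
}}

```text
clock: 38.02
position: [0.6243, -0.181, 0.1143]
ee_rot: [-0.309, -3.126, -0.0]
force: [0.3, -0.9, -1.6]
width: 0.548
gripper_force: 20.0
```

Request:
{"fn": "send_rows", "kwargs": {
  "motion": "0.6 0 0 -0.001 0 0 0;0.6 0 0 0 0 0 0"
}}

```text
clock: 38.28
position: [0.6243, -0.181, 0.1132]
ee_rot: [-0.309, -3.126, -0.0]
force: [-0.2, -0.4, -1.2]
width: 0.541
gripper_force: 20.0
```

Request:
{"fn": "send_rows", "kwargs": {
  "motion": "0.6 0 0 -0.0006 0 0 0;0.6 0 0 0 0 0 0"
}}

```text
clock: 38.52
position: [0.6243, -0.181, 0.1129]
ee_rot: [0.309, 3.126, 0.0]
force: [-1.8, -0.1, 1.5]
width: 0.542
gripper_force: 20.0
```

Seated; release, rise, and check.

Request:
{"fn": "send_rows", "kwargs": {
  "motion": "0.25 0 0 -0.0003 0 0 0;0.25 0 0 0 0 0 0;0.25 0 0 0.01 0 0 0;0.25 0 0 0.04 0 0 0;0.25 0 0 0.06 0 0 0"
}}

```text
clock: 39.15
position: [0.6235, -0.1806, 0.2228]
ee_rot: [-0.309, -3.123, -0.0]
force: [1.9, 0.2, -0.2]
width: 0.747
gripper_force: 0.0
```

Request:
{"fn": "send_rows", "kwargs": {
  "motion": "0.25 0 0 0.03 0 0 0;0.25 0 0 0 0 0 0;0.25 0 0 0 0 0 0"
}}

```text
clock: 39.52
position: [0.624, -0.1807, 0.2522]
ee_rot: [-0.309, -3.126, -0.001]
force: [-0.2, 0.2, -1.4]
width: 0.751
gripper_force: 0.0
```

```bash
python3 o.py
python3 - <<'E'
from h import *
im,d,P,m=cloud("wrist","pics/w_end.png")
Z=P[...,2];on=(abs(P[...,0]-.62)<.1)&(abs(P[...,1]+.18)<.07)
for lo,hi in ((.05,.061),(.061,.072),(.038,.045),(.022,.029)):
  for b in blobs(on&(Z>lo)&(Z<hi),80):
    v,u=np.where(b);print(lo,int(u.mean()),int(v.mean()),rect(P[b]),np.nanmedian(Z[b]),b.sum())
im,d,P,m=cloud("scene")
Z=P[...,2];on=(P[...,0]>.35)&(P[...,0]<.9)&(abs(P[...,1])<.3)
for b in blobs(on&(Z>.008)&(Z<.08),100):
    print(rect(P[b]),np.nanmax(Z[b]))
E
```

```text
t 39.52 [ 624.  -180.7  252.2] yaw -11.28 tilt -0.001 F [-0.2  0.2 -1.4] T [0.02 0.05 0.05] w 69.1mm g 0.0 q [-0.09  0.53  0.45  1.58 -0.25  1.09  1.79]
0.05 318 224 (array([ 622.9, -180.9]), array([50.1, 60.7]), 78.7) 0.0583621837268804 3287
0.061 318 209 (array([ 608.7, -178. ]), array([45.4,  1.6]), 78.7) 0.06744795231826844 255
0.061 318 216 (array([ 613.5, -179. ]), array([45.3,  2. ]), 78.8) 0.06775541541001462 273
0.061 318 222 (array([ 617.7, -179.9]), array([45.4,  1.7]), 78.6) 0.06733600578967155 256
0.061 318 229 (array([ 622.7, -180.9]), array([45.8,  2.4]), 78.3) 0.06779093292001032 305
0.061 318 235 (array([ 627.1, -181.8]), array([45.7,  1.9]), 78.7) 0.06735476048204614 267
0.061 318 241 (array([ 631.6, -182.6]), array([45.6,  1.6]), 78.9) 0.06673389079300496 253
0.061 318 248 (array([ 636.4, -183.6]), array([45.7,  2. ]), 78.8) 0.06750679302299709 314
0.038 318 178 (array([ 589.9, -174.4]), array([49.9,  9.2]), 78.7) 0.042221919361788984 536
0.022 318 143 (array([ 564.7, -169. ]), array([41.6, 11.5]), 78.7) 0.0242791672186764 859
0.022 317 166 (array([ 580.4, -172.6]), array([49. , 11.8]), 78.7) 0.02633657897827213 276
(array([ 734.9, -274.6]), array([34.7, 50.7]), 0.4) 0.04816646211404241
(array([ 735.6, -177.5]), array([30.7, 32.3]), 69.9) 0.05234943981116935
(array([ 615.5, -178.9]), array([ 54.7, 127.2]), 78.7) 0.07201406908082342
(array([ 446.9, -187.5]), array([122.4, 145.3]), 0.2) 0.01729033436117755
(array([ 444.7, -188.3]), array([92.9, 55.3]), 0.5) 0.03176188384303191
(array([612.2, -71.3]), array([63.4, 52.4]), 83.5) 0.029988725235766456
(array([738.2, -20.1]), array([29.2, 33.4]), 32.5) 0.02920904144929337
(array([732.5, 126. ]), array([34.4, 35.2]), 54.0) 0.015895444279587112
```

View pics/w_end.png

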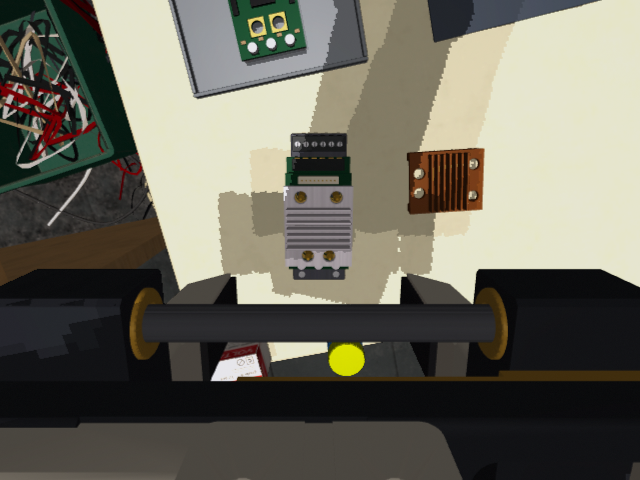

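The picture shows the rebuilt stack at (318,205) with all four brass posts through the cover. The old board is in the tray, and the tin, jar and brown look-alike have not moved.

```bash
python3 -c "
from cell import arm
print(arm.sign_off())"
```

```text
the job is handed in; nothing more can be done
None
```

The stack is rebuilt with the new board, the same upper board and the cover fully down on all four posts. The old board lies in the grey tray, the tin and jar have not moved, and the gripper has let go; I handed the job in at about 40 s of the 134 s allowed.

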